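Press a panel socket home with bench locking pliers and release

ROBOT

A 6-joint arm with a two-finger parallel gripper is mounted at the origin on the work surface. World frame = base frame: x ahead of the robot, y to its left, z up, the work surface at z = 0. Lengths are in m, angles in rad, forces in N, time in s.
With the tool pointing down it reaches from about 0.25 to 0.775 m from the base axis. Payload 4 kg.
Tool frame: the origin (TCP) lies between the finger pads; the fingertips stand 11 mm ahead of it and the grasp point (between the pads) lies 8 mm behind it; z points along the fingers, y is the direction in which the jaws open and shut (so a half turn about z gives the same grasp; the last joint's range is limited). The gripper opens to 94 mm and grips with 3 to 60 N. Pads are 16 mm wide; open, the fingers measure 119 mm over their backs; the gripper's body (75 mm by 177 mm) begins 78 mm behind the grasp point.
Start: joints at [-1.362, 0.087, 1.371, -0, 1.684, -0.103], TCP at [0.169, -0.523, 0.217] pointing down, gripper open.
Joint ranges: [-3.1, 3.1], [-0.76, 2.03], [0.27, 2.55], [-1.08, 4.22], [0.17, 2.65], [-2.57, 2.57]. Speed limits (rad/s): [2.79, 2.79, 3.14, 3.14, 3.14, 3.14].

INTERFACE

Orientations are given as [roll, pitch, yaw] about the fixed x, y, z axes, in that order (R = Rz(yaw) Ry(pitch) Rx(roll)).
In Python, from bench import get_obs, cams, ticket gives the robot as it stands. The module is installed in compiled form; this text tells all that it offers.
- The arm moves only by the shell command python3 -m crank 'ROWS'. ROWS is JSON, a list of rows, each an object of numbers: "tx", "ty", "tz": the shift along the tool's x, y, z in cm; "twist": the turn about the tool's z in degrees; "grip": the opening, from 0 (shut) to 1 (fully open). In form: [{"tx": .., "ty": .., "tz": .., "twist": .., "grip": ..}, ...]. A call has 1 to 12 rows; each row shifts and turns the commanded pose from where the row before left it, along the tool's axes as they then stand; what a row does not reach is not made up. A row lasts 1/8 s, in which the tool goes at most 62.5 mm and 10.7 degrees, less where a joint would pass 70% of its speed; a pose out of reach is approached as far as the arm can. A call is refused whole if a number of a shift passes 6.25 or a number of a turn 10.7, either way. A call with a gripper value outside its range is refused whole. The fingers move at their own pace and stop on an object; the grip force is fixed at half the most. Time passes only in rows, so rows that do not move let the fingers close. It gives the time, the measured TCP pose, the force and the opening at its end, in the units of the state.
- get_obs(): the state, without advancing time (a new reading comes with each control period).
- cams.snapshot(name): name is "scene" or "top"; returns a dict with "frame" (480x640x3 uint8, red, green, blue), "intrinsics" (3x3 intrinsics, pixels), "R" (3x3) and "t" (3): a world point X has camera coordinates R X + t. Camera axes: x right, y down, z forward; pixel columns grow to the right and rows downward; lengths in m; the calibration is good to about 2 mm. A picture is of the moment at which its call begins. There is no depth.
- ticket.close_job(): hands the job in, once; it reports no verdict.
Trained networks look in a picture, given as the dict that the camera call returned (one of the last four; its "shot" number tells which), for a name from the list of things; names that differ only in an ending like _2 or _b are one class to them, and where a whole thing is asked for, a point or a joint stands for the part that bears it (a point fixed in the world has none). Each returns a list of dicts, best first, with "conf" (0 to 1); they miss things now and then, are a little off and sometimes report something else, mostly with a low value. They report only what shows in the picture. A call takes as long as a camera call. They do not tell look-alikes from the thing itself.
- cams.outline_of(picture, query): "region" (480x640 bool, what is visible of it) and "centre" ([column, row] in pixels, amid what is visible of it).
The state is a dict: "time": time; "joint_positions": joint angles; "qvel": joint speeds; "joint_torque": joint torques, N m; "tool_pos": TCP position; "ee_rot": TCP orientation; "wrist_force": force on the tool from outside, world axes, zero at the start; "wrist_torque": the same for the moment, N m; "width": finger opening in m.
Only numpy, scipy, OpenCV 4.12 (cv2) and the standard library are available. Lean on these libraries where they do the work, as an engineer would, in place of code of your own. Each camera call takes 0.05 s, during which the arm holds its last target.

TASK

Slide the grey socket carrier, orange socket first, into the guides of the bench locking pliers until it is fully home against the stop, and let go. Close the pliers by pressing the blue handle down until it snaps over centre and stays locked by itself with your hand off it, so that the pliers (never the fingers) press the orange socket fully down; then flick the red release lever so that they spring open, and leave the carrier in place. Feel your way: do not ram the carrier, the handle or the lever against their stops, and leave the other things on the bench alone.

Things in the scene. Friction and masses are not known exactly. Their poses are not given: they have to be found in the camera images.
- pliers: locking pliers on a dark base plate (80 x 425 mm, top at z = 10 mm, y = -245 to +180 mm) fixed to the bench; place and yaw vary. Origin on the bench below the jaw pivot; y axis along the pliers towards the jaws (mouth for the carrier at +y; handles, release lever at -y), z up, mid-plane x = 0. Lengths below marked [P] are in this frame, in mm
- stop: aluminium end stop between the guides, 30 mm wide, 20 mm high, fixed; the face that meets the carrier is at [P] y = 32. Not to be shoved with more than 25 N through the carrier
- guide_mouth (a point): on the base plate, middle of the mouth of the two aluminium guides, [P] (0, 101, 10). The guides are 16 mm high and 33 mm apart from [P] y = 32 to 85, flared wider out to y = 101. Keep the hand at y > 105, clear of the jaw
- nest (a point): on the base plate, middle of the stop's face, [P] (0, 32, 10): the carrier's end point comes here. Axes as the pliers'
- carrier_grip (a point): where to grip the loose grey carrier, a bar 30 mm wide (x), 130 long (y), 28 high (z), about 0.16 kg, lying flat on the bench. Half-way up (14 mm above its underside), 25 mm from its middle towards +y. Its y axis points from the orange-socket end (roughly towards the pliers at the start) to the other end. With the carrier home it is at [P] (0, 122, 24)
- carrier_end (a point): middle of the lower edge of the carrier's orange-socket end face: 65 mm from its middle towards -y, on its underside. Axes as carrier_grip
- socket_top (a point): centre of the top of the orange socket (14 mm across), 23 mm from the carrier's end; its head is 6 mm high and stands on the carrier's top when pressed fully down. Not to be pressed with the fingers
- socket (a joint): how far the orange socket is pressed in: 0 = standing 5 mm proud, 0.005 m = fully down. Tight fit, about 18 N to move; it stays where it is pushed
- pad: sprung rubber pad under the free end of the upper jaw, presses the socket with some 30 N when locked. Open, it is above [P] y = 63 with its underside at z = 55 (top of the open jaw about z = 110, its end at y = 65); it comes down onto y = 55
- handle_press (a point): top of the blue handle, 40 mm from its free end. Open at about [P] y = -93, z = 128 to 150. Pressed straight down at [P] y = -100 (top there at z = 135 to 160) it takes up to 11 N, goes over centre about level (its top between z = 75 and 91) and meets a hard stop 4 mm lower. A hidden adjuster sets these heights anew each time: press slowly until the stop is felt (12 to 14 N)
- handle: blue upper handle, 26 mm wide, its far end 155 mm from its pivot at [P] (0, -18, 44), which is the origin. Open it slopes up about 0.6 rad towards -y, spring-loaded. Over centre it stays down by itself (handle_press below z = 90) only with a part in the jaws. Not to be pressed with more than 32 N
- release_paddle (a point): middle of the top of the red release paddle (26 mm wide, 34 mm along y), beyond the handles' free end, at rest at [P] (0, -222, 46). Pressed down 6 to 21 mm with 2 to 8 N it kicks the locked handle up over centre, which springs open; stop at 22 mm. The open handle stays at [P] y > -150
- release (a joint): angle of the red release lever: 0 at rest, grows as the paddle is pressed, stop at 0.7 rad; it springs back. Not to be pressed with more than 32 N
- carrier: the grey carrier; origin in the middle of its underside
- spare_carrier: bystander: finished green carrier
- contactor: bystander: black and white contactor, 93 mm tall at most
- clamp_meter: bystander: black clamp meter with a blue ring, lying
- screwdriver: bystander: screwdriver, lying
- socket_bin: bystander: small blue bin with spare sockets
- cleaner_can: bystander: blue can, 150 mm tall
Mind the look-alikes: they are no part of the job. There is more than one size of the carrier; the job needs the smallest.

How it is judged:
On the way, in this order (a step that is already met when the one before it is completed fails the run):
1. the carrier lies fully home against the stop, let go, its orange socket not yet pressed down (distance between carrier_end and nest below 0.002 m and angle between the y axis of pliers and the y axis of carrier_end, either way round below 0.06 rad and contact force between the fingers and carrier below 0.1 N and value of joint socket below 0.003 m), for 0.2 s.
2. the pliers are locked: the pad presses the socket fully down with more than 15 N while nothing touches the handle (distance between carrier_end and nest below 0.002 m and angle between the y axis of pliers and the y axis of carrier_end, either way round below 0.06 rad and contact force between pad and socket above 15 N and contact force between each of the arm, the fingers and handle below 0.2 N and value of joint socket above 0.0042 m), for 0.4 s.
3. the release lever is pressed while the pliers are locked (value of joint release above 0.06 rad and contact force between pad and socket above 10 N and contact force between the fingers and handle below 0.2 N), for 0.02 s.
At the end, for the whole second after the job is handed in: the carrier rests against the stop (end point within 2 mm of the nest point, turned less than 0.06 rad), the orange socket is pressed down to within 0.8 mm, the pliers are sprung open (pad off the socket, handle_press more than 115 mm above the bench) and the release lever is back at rest (distance between carrier_end and nest below 0.002 m and angle between the y axis of pliers and the y axis of carrier_end, either way round below 0.06 rad and value of joint socket above 0.0042 m and contact force between pad and socket below 0.1 N and z of handle_press in the frame of pliers above 0.115 m and value of joint release below 0.05 rad and linear speed of carrier below 0.01 m/s); the robot touches nothing.
It fails at once if the carrier is rammed against the stop with more than 25 N by the hand (contact force between the fingers and carrier above 1 N and contact force between carrier and stop above 25 N).
It fails at once if the handle is pressed with more than 32 N (contact force between any of the fingers, the arm and handle above 32 N).
It fails at once if the release lever is pressed with more than 32 N (contact force between the fingers and release above 32 N).
It fails at once if the fingers press the orange socket (contact force between the fingers and socket above 3 N).
It fails at once if another thing on the bench is moved more than 20 mm (distance of any of spare_carrier, contactor, clamp_meter, screwdriver, socket_bin, cleaner_can from where it was at the start of the episode above 0.02 m).
It also fails if it takes over 72 s, if anything falls off the work surface, if the arm or the gripper's body presses on something with over 40 N, if the wrist force passes 120 N, or if a joint passes its speed limit or range.

## Working session

There is one attempt and no reset: what is moved stays moved. The work goes in short steps, Python scripts to look and compute and a shell command to move; the robot and the scene stay as the last step left them, time stands still between calls to the robot, and variables do not carry over. Pictures are saved under pics/ and viewed, and the job is handed in when it is done.

```bash
mkdir -p pics; python3 - <<'E'
from bench import get_obs,cams
import cv2,numpy as np,pickle
o=get_obs(); print({k:np.round(v,3).tolist() for k,v in o.items()})
for n in ["scene","top"]:
    p=cams.snapshot(n); cv2.imwrite(f"pics/{n}0.png",p["frame"][:,:,::-1]); pickle.dump(p,open(f"{n}0.pkl","wb"))
    print(n,np.round(p["intrinsics"],1).tolist(),np.round(p["R"],3).tolist(),np.round(p["t"],3).tolist())
    for q in ["carrier","pliers","spare_carrier","handle","release","socket","stop","pad"]:
        print(q,[(round(d["conf"],2),np.round(d["centre"]).tolist(),int(d["region"].sum())) for d in cams.outline_of(p,q)][:4])
E
```

```text
{'time': 0.0, 'joint_positions': [-1.362, 0.088, 1.372, -0.0, 1.684, -0.103], 'qvel': [-0.001, -0.001, 0.002, 0.001, -0.001, 0.0], 'joint_torque': [0.001, -34.019, -30.243, 0.072, 0.033, -0.0], 'tool_pos': [0.169, -0.523, 0.215], 'ee_rot': [-3.139, -0.0, 0.312], 'wrist_force': [-0.843, 0.639, 0.083], 'wrist_torque': [-0.009, -0.013, 0.008], 'width': 0.094}
scene [[459.7, 0.0, 314.7], [0.0, 459.7, 239.6], [0.0, 0.0, 1.0]] [[-0.658, 0.753, -0.005], [0.649, 0.564, -0.511], [-0.381, -0.339, -0.86]] [0.322, -0.336, 1.443]
carrier [(0.7, [410.0, 312.0], 850), (0.62, [443.0, 263.0], 1205), (0.59, [528.0, 308.0], 1550)]
pliers [(0.85, [268.0, 240.0], 4675)]
spare_carrier [(0.61, [260.0, 143.0], 573), (0.33, [410.0, 313.0], 877)]
handle [(0.66, [250.0, 213.0], 570), (0.54, [408.0, 314.0], 855)]
release [(0.73, [214.0, 210.0], 207), (0.54, [350.0, 377.0], 3658)]
socket [(0.48, [463.0, 249.0], 33)]
stop [(0.48, [289.0, 250.0], 33)]
pad [(0.72, [269.0, 326.0], 489)]
top [[596.2, 0.0, 320.6], [0.0, 596.2, 242.0], [0.0, 0.0, 1.0]] [[0.015, -1.0, -0.007], [-0.99, -0.014, -0.137], [0.137, 0.009, -0.991]] [0.053, 0.548, 1.839]
carrier [(0.81, [237.0, 300.0], 812), (0.65, [235.0, 252.0], 434), (0.59, [166.0, 315.0], 842)]
pliers []
spare_carrier [(0.74, [443.0, 303.0], 434)]
handle [(0.63, [382.0, 221.0], 328)]
release [(0.72, [415.0, 220.0], 151)]
socket []
stop []
pad []
```

View pics/scene0.png

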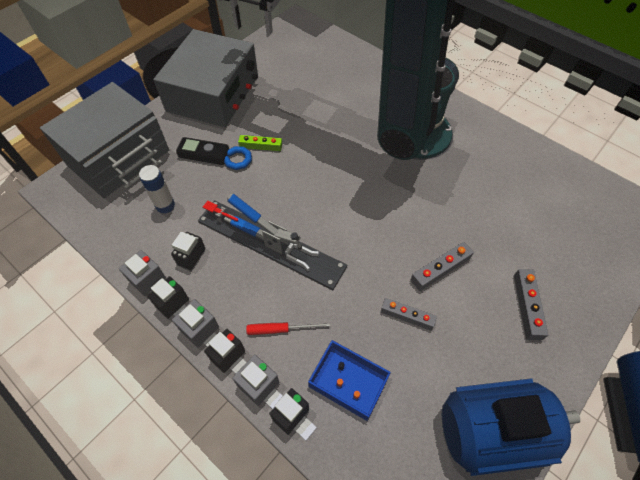

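View pics/top0.png

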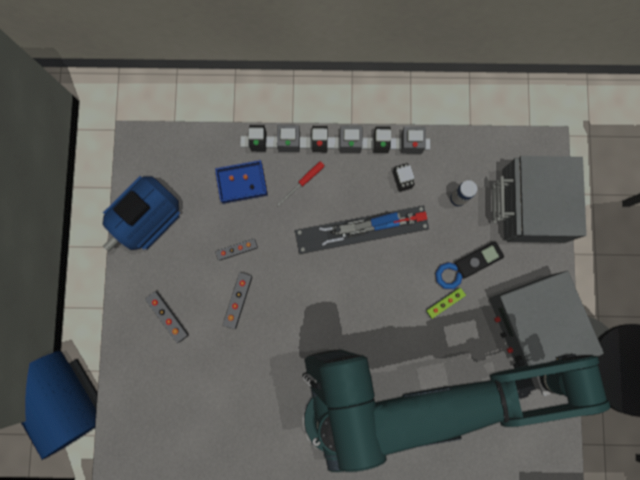

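Three grey carriers: scene (410,312)/top (237,250), scene (443,263)/top (238,300), scene (528,308)/top (166,315). The first looks shortest; I'll check this by measuring lengths and looking at an enlarged crop.

```bash
cat > h.py <<'E'
import numpy as np,cv2
def ray(p,uv,z):
    K,R,t=p["intrinsics"],p["R"],p["t"]
    uv=np.atleast_2d(uv).astype(float)
    d=np.linalg.solve(K,np.c_[uv,np.ones(len(uv))].T); d=R.T@d; c=-R.T@t
    return (c[:,None]+d*((z-c[2])/d[2])).T
def proj(p,X):
    X=np.atleast_2d(X); c=p["R"]@X.T+np.array(p["t"])[:,None]; q=p["intrinsics"]@c; return (q[:2]/q[2]).T
E
python3 - <<'E'
import pickle,cv2,numpy as np
from h import *
for n,b,c in [("scene",(360,230,570,350),(0,0)),("top",(140,230,270,350),0)]:
    p=pickle.load(open(n+"0.pkl","rb")); x0,y0,x1,y1=b
    im=p["frame"][y0:y1,x0:x1,::-1]; s=800//(x1-x0); s=min(s,600//(y1-y0)); cv2.imwrite(f"pics/crop_{n}.png",cv2.resize(im,None,fx=s,fy=s,interpolation=cv2.INTER_CUBIC)); print(n,s)
s=pickle.load(open("scene0.pkl","rb"));t=pickle.load(open("top0.pkl","rb"))
print("cam scene",-s["R"].T@s["t"],"top",-t["R"].T@t["t"])
for p,q in [(s,[(410,312),(443,263),(528,308)]),(t,[(237,250),(238,300),(166,315)])]:
    print(np.round(ray(p,q,.028),3).tolist())
# rough lengths from ends
for q in [[(383,303),(435,323)],[(413,282),(472,248)],[(524,271),(538,336)]]:
    r=ray(s,q,.028); print(np.linalg.norm(r[0]-r[1]))
im=t["frame"][190:265,280:440,::-1]; cv2.imwrite("pics/crop_pl_top.png",cv2.resize(im,None,fx=5,fy=5,interpolation=cv2.INTER_CUBIC))
im=s["frame"][185:295,190:355,::-1]; cv2.imwrite("pics/crop_pl_sc.png",cv2.resize(im,None,fx=4.8,fy=4.8,interpolation=cv2.INTER_CUBIC))
E
```

```text
scene 3
top 5
cam scene [0.98029962 0.43723676 1.07067873] top [0.29081969 0.04378684 1.89668584]
[[0.52, 0.332, 0.028], [0.355, 0.319, 0.028], [0.324, 0.541, 0.028]]
[[0.52, 0.325, 0.028], [0.362, 0.316, 0.028], [0.312, 0.539, 0.028]]
0.13025402757431595
0.19074811299816505
0.17010181910281572
```

View pics/crop_scene.png

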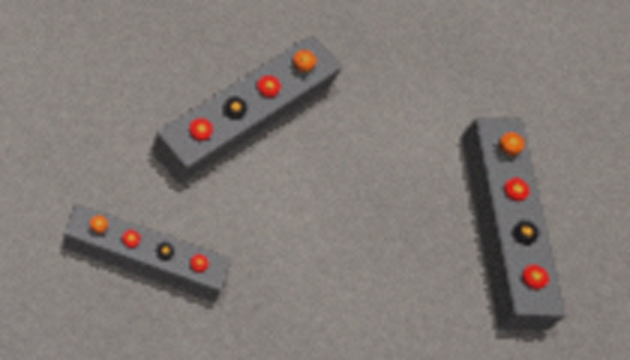

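View pics/crop_pl_top.png

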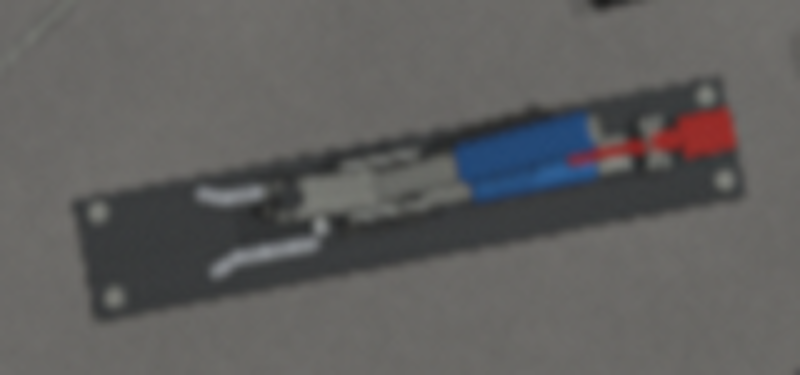

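View pics/crop_pl_sc.png

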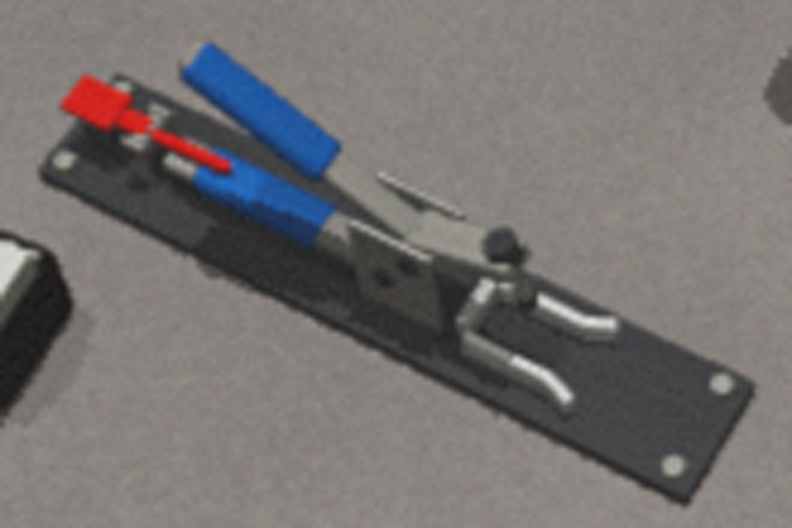

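```bash
cat >> h.py <<'E'
from scipy.optimize import minimize,least_squares
def box(pose,y0,y1,w,z0,z1):
    x,y,a=pose; ex=np.array([np.cos(a),np.sin(a)]);ey=np.array([-np.sin(a),np.cos(a)])
    return np.array([np.r_[np.array([x,y])+ex*u+ey*v,z] for z in (z0,z1) for v in (y0,y1) for u in (-w/2,w/2)])
def hull(p,B): return cv2.convexHull(proj(p,B).astype(np.float32))[:,0]
def edge_pts(h,n=60):
    out=[];nr=[];c=h.mean(0)
    for a,b in zip(h,np.roll(h,-1,0)):
        L=np.linalg.norm(b-a); m=max(3,int(L)); s=(np.arange(m)+.5)/m
        nn=np.array([(b-a)[1],-(b-a)[0]])/max(L,1e-6)
        if nn@((a+b)/2-c)<0: nn=-nn
        out.append(a+s[:,None]*(b-a)); nr.append(np.repeat(nn[None],m,0))
    return np.vstack(out),np.vstack(nr)
def score(pose,pics,dims):
    tot=0
    for p in pics:
        g=p["g"]; P,N=edge_pts(hull(p,box(pose,*dims)))
        f=lambda d:cv2.remap(g,(P+d*N)[:,0].astype(np.float32),(P+d*N)[:,1].astype(np.float32),cv2.INTER_LINEAR)[:,0]
        tot-=np.mean(np.clip(f(1.)-f(-1.),-40,40))
    return tot
def fit(pose0,pics,dims):
    for p in pics: p["g"]=cv2.cvtColor(p["frame"],cv2.COLOR_RGB2GRAY).astype(np.float32)
    best=None
    for dx in (-.006,0,.006):
        for dy in (-.006,0,.006):
            for da in (-.03,0,.03):
                s=np.array(pose0)+[dx,dy,da]
                r=minimize(score,s,args=(pics,dims),method="Nelder-Mead",options=dict(initial_simplex=s+np.array([[0,0,0],[.004,0,0],[0,.004,0],[0,0,.02]]),xatol=1e-4,fatol=1e-3))
                if best is None or r.fun<best.fun: best=r
    return best
E
python3 - <<'E'
import pickle
from h import *
s=pickle.load(open("scene0.pkl","rb"));t=pickle.load(open("top0.pkl","rb"))
cs=np.array([(752,385),(687,503),(42,172)])/4.8+[190,185]; ct=np.array([(75,200),(97,320),(745,195),(718,78)])/5+[280,190]
ws=ray(s,cs,.01); wt=ray(t,ct,.01); print(np.round(ws,3).tolist(),np.round(wt,3).tolist())
c=wt.mean(0)[:2]; d=(wt[0]+wt[1]-wt[2]-wt[3])[:2]; d/=np.linalg.norm(d); a=np.arctan2(-d[0],d[1]); o=c+d*.0325
print("pliers init",o,a)
for pics,n in (([s],"s"),([t],"t"),([s,t],"both")):
    r=fit([*o,a],pics,(-.245,.18,.08,0,.01)); print("plate",n,np.round(r.x,4),r.fun); P=r.x
e=ray(s,[(384,303),(434,322)],.02)[:,:2]; d=e[1]-e[0]; ca=np.arctan2(-d[0],d[1])
for pics,n in (([s],"s"),([t],"t"),([s,t],"both")):
    r=fit([*e.mean(0),ca],pics,(-.065,.065,.03,0,.028)); print("car",n,np.round(r.x,4),r.fun)
C=r.x
for p,n in ((s,"s"),(t,"t")):
    im=cv2.resize(p["frame"][:,:,::-1],None,fx=4,fy=4,interpolation=cv2.INTER_CUBIC)
    for h in (hull(p,box(P,-.245,.18,.08,0,.01)),hull(p,box(C,-.065,.065,.03,0,.028))):
        cv2.polylines(im,[((h+.5)*4*8).astype(np.int32)],True,(0,255,255),1,cv2.LINE_AA,3)
    x0,y0=(800,760) if n=="s" else (760,740)
    cv2.imwrite(f"pics/fit_{n}.png",cv2.resize(im[y0:y0+600,x0:x0+1000],(800,480)))
E
```

```text
[[0.514, 0.132, 0.01], [0.59, 0.15, 0.01], [0.674, -0.262, 0.01]] [[0.589, 0.144, 0.01], [0.512, 0.128, 0.01], [0.598, -0.285, 0.01], [0.674, -0.269, 0.01]]
pliers init [ 0.58678574 -0.0388362 ] 0.20534103267269468
plate s [ 0.5861 -0.0372  0.2108] -31.324932098388672
plate t [ 0.5884 -0.0373  0.2062] -31.960050582885742
plate both [ 0.5879 -0.0371  0.2076] -62.222347259521484
car s [0.5259 0.3312 0.3096] -22.482751846313477
car t [0.5232 0.3273 0.3346] -14.151087760925293
car both [0.523  0.329  0.3289] -33.20195007324219
```

View pics/fit_s.png

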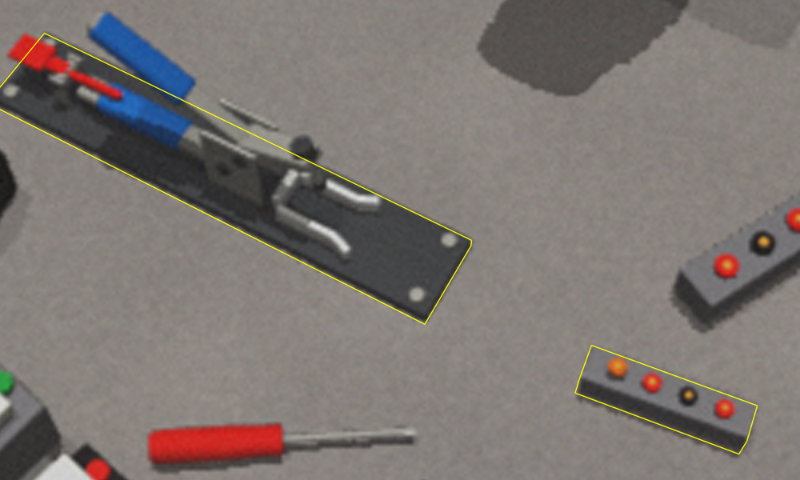

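View pics/fit_t.png

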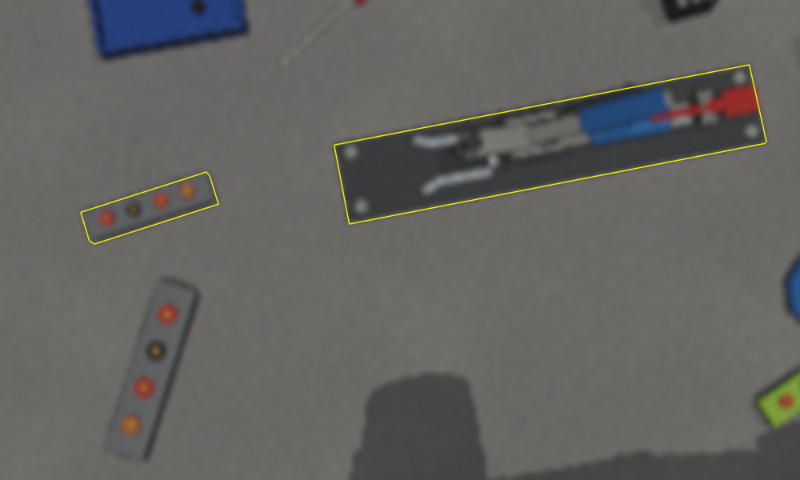

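Scene crop: the bar at (410,312) has a fitted length of 130 mm (the others are 170 and 190), so it is the smallest and the one meant. Its orange socket at (392,304) faces the pliers. The plate fits agree to about 2 mm between the two cameras.

I'll turn the tool first, with yaw target 0.32+π/2.

```bash
python3 -m crank '[{"twist":-10.7,"grip":0.65},{"twist":-10.7},{"twist":-10.7},{"twist":-10.7},{"twist":-10.7},{"twist":-10.7},{"twist":-10.7},{"twist":-10.7},{"twist":-4.5}]'
cat > w.py <<'E'
import sys,numpy as np
from bench import get_obs
from scipy.spatial.transform import Rotation as Ro
o=get_obs(); R=Ro.from_euler("xyz",o["ee_rot"]).as_matrix(); p=np.array(o["tool_pos"])
print("t",o["time"],"p",np.round(p,4),"rpy",np.round(o["ee_rot"],4),"F",np.round(o["wrist_force"],2),"w",round(o["width"],4),"q",np.round(o["joint_positions"],2))
P=np.array([.588,-.0372]);a=.208
ex=np.array([np.cos(a),np.sin(a)]);ey=np.array([-np.sin(a),np.cos(a)])
print("TCP in [P] mm",np.round(1e3*np.array([(p[:2]-P)@ex,(p[:2]-P)@ey,p[2]]),1),"yaw rel tgt deg",round(np.degrees(o["ee_rot"][2]-a-np.pi/2),2))
if len(sys.argv)>1:
    v=[float(s) for s in sys.argv[2:]]
    T=np.r_[v[:3]] if sys.argv[1]=="w" else np.r_[P+ex*v[0]/1e3+ey*v[1]/1e3,v[2]/1e3]
    print("shift tool cm",np.round(100*R.T@(T-p),2))
E
python3 w.py w .516 .353 .215
```

```text
t 0.9 p [ 0.1687 -0.5235  0.2165] rpy [3.1415 0.     0.3118] F [ 0.85 -0.05  0.04] w 0.0941 q [-1.36  0.09  1.37 -0.    1.68 -0.1 ]
TCP in [P] mm [-510.7 -389.2  216.5] yaw rel tgt deg -84.05
shift tool cm [ 59.94 -72.77   0.14]invalid input at $[0]: expected keys tx, ty, tz, twist, grip
```

```bash
python3 -m crank '[{"tx":0,"ty":0,"tz":0,"twist":-10.7,"grip":0.65},{"tx":0,"ty":0,"tz":0,"twist":-10.7,"grip":0.65},{"tx":0,"ty":0,"tz":0,"twist":-10.7,"grip":0.65},{"tx":0,"ty":0,"tz":0,"twist":-10.7,"grip":0.65},{"tx":0,"ty":0,"tz":0,"twist":-10.7,"grip":0.65},{"tx":0,"ty":0,"tz":0,"twist":-10.7,"grip":0.65},{"tx":0,"ty":0,"tz":0,"twist":-10.7,"grip":0.65},{"tx":0,"ty":0,"tz":0,"twist":-10.7,"grip":0.65},{"tx":0,"ty":0,"tz":0,"twist":-4.5,"grip":0.65}]'
python3 w.py w .516 .353 .215
```

```text
time: 2.02
tool_pos: [0.1687, -0.5235, 0.2165]
ee_rot: [-3.142, 0.0, 1.888]
wrist_force: [0.8, 0.1, 0.8]
width: 0.0611
t 2.025 p [ 0.1687 -0.5235  0.2165] rpy [-3.1416e+00  1.0000e-04  1.8875e+00] F [0.78 0.06 0.76] w 0.0611 q [-1.36  0.09  1.37  0.    1.68 -1.68]
TCP in [P] mm [-510.7 -389.2  216.5] yaw rel tgt deg 6.23
shift tool cm [72.48 60.3   0.14]
```

```bash
python3 -m crank '[{"tx":4,"ty":3.35,"tz":0,"twist":0,"grip":0.65},{"tx":4,"ty":3.35,"tz":0,"twist":0,"grip":0.65},{"tx":4,"ty":3.35,"tz":0,"twist":0,"grip":0.65},{"tx":4,"ty":3.35,"tz":0,"twist":0,"grip":0.65},{"tx":4,"ty":3.35,"tz":0,"twist":0,"grip":0.65},{"tx":4,"ty":3.35,"tz":0,"twist":0,"grip":0.65},{"tx":4,"ty":3.35,"tz":0,"twist":0,"grip":0.65},{"tx":4,"ty":3.35,"tz":0,"twist":0,"grip":0.65},{"tx":4,"ty":3.35,"tz":0,"twist":0,"grip":0.65},{"tx":4,"ty":3.35,"tz":0,"twist":0,"grip":0.65},{"tx":4,"ty":3.35,"tz":0,"twist":0,"grip":0.65},{"tx":4,"ty":3.35,"tz":0,"twist":0,"grip":0.65}]'
python3 w.py w .516 .353 .215
```

```text
time: 3.52
tool_pos: [0.4035, 0.0589, 0.2169]
ee_rot: [3.14, 0.001, 1.885]
wrist_force: [0.3, -0.3, 1.1]
width: 0.0613
t 3.525 p [0.4035 0.0589 0.2169] rpy [3.1403e+00 8.0000e-04 1.8847e+00] F [ 0.28 -0.26  1.09] w 0.0613 q [ 0.01 -0.24  1.67 -0.    1.7  -0.31]
TCP in [P] mm [-160.7  132.1  216.9] yaw rel tgt deg 6.07
shift tool cm [24.5  19.78  0.19]
```

```bash
python3 -m crank '[{"tx":4.1,"ty":3.3,"tz":0,"twist":0,"grip":0.65},{"tx":4.1,"ty":3.3,"tz":0,"twist":0,"grip":0.65},{"tx":4.1,"ty":3.3,"tz":1.5,"twist":0,"grip":0.65},{"tx":4.1,"ty":3.3,"tz":3,"twist":0,"grip":0.65},{"tx":4.1,"ty":3.3,"tz":3,"twist":0,"grip":0.65},{"tx":4,"ty":3.3,"tz":2.5,"twist":0,"grip":0.65},{"tx":0,"ty":0,"tz":0,"twist":0,"grip":0.65},{"tx":0,"ty":0,"tz":0,"twist":0,"grip":0.65}]'
python3 w.py w .516 .353 .016
python3 - <<'E'
from bench import cams
import cv2,pickle
from h import *
for n in ["scene","top"]:
    p=cams.snapshot(n); pickle.dump(p,open(n+"1.pkl","wb"))
    c=(400,300) if n=="scene" else (237,250)
    im=p["frame"][c[1]-75:c[1]+75,c[0]-80:c[0]+80,::-1]; cv2.imwrite(f"pics/{n}1.png",cv2.resize(im,None,fx=4,fy=4,interpolation=cv2.INTER_CUBIC))
E
```

```text
time: 4.53
tool_pos: [0.5158, 0.3509, 0.1165]
ee_rot: [-3.141, 0.001, 1.885]
wrist_force: [1.0, -0.3, 0.2]
width: 0.061
t 4.525 p [0.5158 0.3509 0.1165] rpy [-3.1412e+00  7.0000e-04  1.8846e+00] F [ 1.04 -0.33  0.23] w 0.061 q [ 0.51  0.29  1.34 -0.    1.52  0.19]
TCP in [P] mm [  9.5 394.6 116.5] yaw rel tgt deg 6.06
shift tool cm [ 0.2   0.09 10.05]
```

View pics/scene1.png

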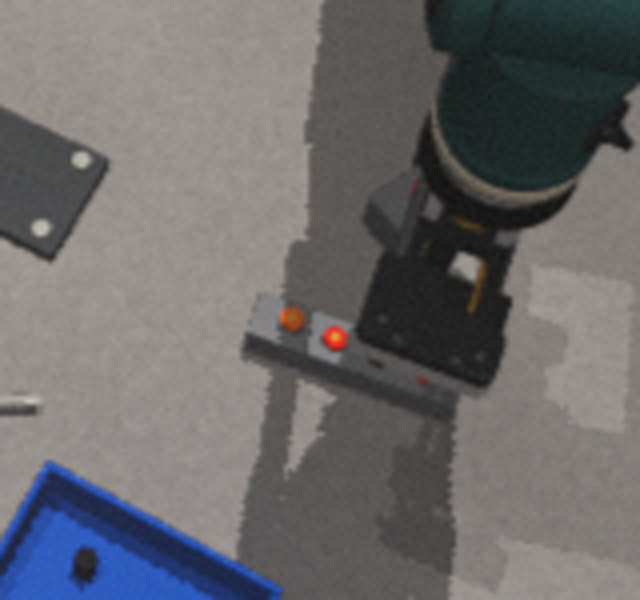

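The picture shows the gripper over the far half of the small carrier, with the orange socket end (crop 290,318) free. I'll go down and grip.

```bash
python3 -m crank '[{"tx":0.2,"ty":0.1,"tz":3,"twist":0,"grip":0.65},{"tx":0,"ty":0,"tz":3.5,"twist":0,"grip":0.65},{"tx":0,"ty":0,"tz":2.5,"twist":0,"grip":0.65},{"tx":0,"ty":0,"tz":1,"twist":0,"grip":0.65},{"tx":0,"ty":0,"tz":0,"twist":0,"grip":0.65}]'; python3 w.py;  python3 -m crank '[{"tx":0,"ty":0,"tz":0,"twist":0,"grip":0.2},{"tx":0,"ty":0,"tz":0,"twist":0,"grip":0.2},{"tx":0,"ty":0,"tz":0,"twist":0,"grip":0.2},{"tx":0,"ty":0,"tz":0,"twist":0,"grip":0.2},{"tx":0,"ty":0,"tz":0,"twist":0,"grip":0.2}]'; python3 w.py
```

```text
time: 5.25
tool_pos: [0.5165, 0.3529, 0.0174]
ee_rot: [3.141, -0.0, 1.883]
wrist_force: [-0.4, -0.4, 0.9]
width: 0.0609
t 5.25 p [0.5165 0.3529 0.0174] rpy [ 3.1406 -0.      1.8834] F [-0.45 -0.35  0.89] w 0.0609 q [ 0.51  0.37  1.44 -0.    1.33  0.2 ]
TCP in [P] mm [ 10.6 396.4  17.4] yaw rel tgt deg 6.0
time: 5.88
tool_pos: [0.5158, 0.3535, 0.017]
ee_rot: [-3.141, -0.0, 1.884]
wrist_force: [-3.2, -0.8, 5.0]
width: 0.03
t 5.875 p [0.5158 0.3535 0.017 ] rpy [-3.1410e+00 -1.0000e-04  1.8845e+00] F [-3.24 -0.83  5.02] w 0.03 q [0.51 0.37 1.44 0.   1.33 0.2 ]
TCP in [P] mm [ 10.1 397.2  17. ] yaw rel tgt deg 6.05
```

```bash
python3 -m crank '[{"tx":0,"ty":0,"tz":-2,"twist":0,"grip":0.2},{"tx":0,"ty":0,"tz":-2.5,"twist":0,"grip":0.2},{"tx":0,"ty":0,"tz":0,"twist":6.05,"grip":0.2},{"tx":0,"ty":0,"tz":0,"twist":0,"grip":0.2}]'; python3 w.py P 0 215 60
```

```text
time: 6.38
tool_pos: [0.5168, 0.3535, 0.0623]
ee_rot: [3.14, -0.0, 1.78]
wrist_force: [0.0, 0.2, -2.5]
width: 0.0299
t 6.375 p [0.5168 0.3535 0.0623] rpy [ 3.1399e+00 -2.0000e-04  1.7799e+00] F [ 0.    0.21 -2.49] w 0.0299 q [ 0.51  0.33  1.4  -0.    1.42  0.3 ]
TCP in [P] mm [ 11.  397.   62.3] yaw rel tgt deg 0.06
shift tool cm [-18.2   -1.12   0.23]
```

```bash
python3 -m crank '[{"tx":-3,"ty":-0.2,"tz":0,"twist":0,"grip":0.2},{"tx":-4,"ty":-0.2,"tz":0,"twist":0,"grip":0.2},{"tx":-4,"ty":-0.2,"tz":0,"twist":0,"grip":0.2},{"tx":-4,"ty":-0.3,"tz":0,"twist":0,"grip":0.2},{"tx":-3.2,"ty":-0.2,"tz":0,"twist":0,"grip":0.2},{"tx":0,"ty":0,"tz":0,"twist":0,"grip":0.2},{"tx":0,"ty":0,"tz":0,"twist":0,"grip":0.2}]'; python3 w.py P 0 215 60
python3 - <<'E'
from bench import cams
import cv2,pickle
from h import *
for n in ["scene","top"]:
    p=cams.snapshot(n); pickle.dump(p,open(n+"2.pkl","wb"))
    c=(335,265) if n=="scene" else (290,240)
    im=p["frame"][c[1]-60:c[1]+60,c[0]-80:c[0]+80,::-1]; cv2.imwrite(f"pics/{n}2.png",cv2.resize(im,None,fx=5,fy=5,interpolation=cv2.INTER_CUBIC))
E
```

```text
time: 7.25
tool_pos: [0.5429, 0.1735, 0.0613]
ee_rot: [-3.141, -0.001, 1.779]
wrist_force: [0.3, -0.2, -1.6]
width: 0.0301
t 7.25 p [0.5429 0.1735 0.0613] rpy [-3.1413e+00 -6.0000e-04  1.7794e+00] F [ 0.27 -0.24 -1.62] w 0.0301 q [0.21 0.21 1.54 0.   1.39 0.  ]
TCP in [P] mm [ -0.7 215.5  61.3] yaw rel tgt deg 0.04
shift tool cm [-0.05  0.07  0.13]
```

View pics/scene2.png

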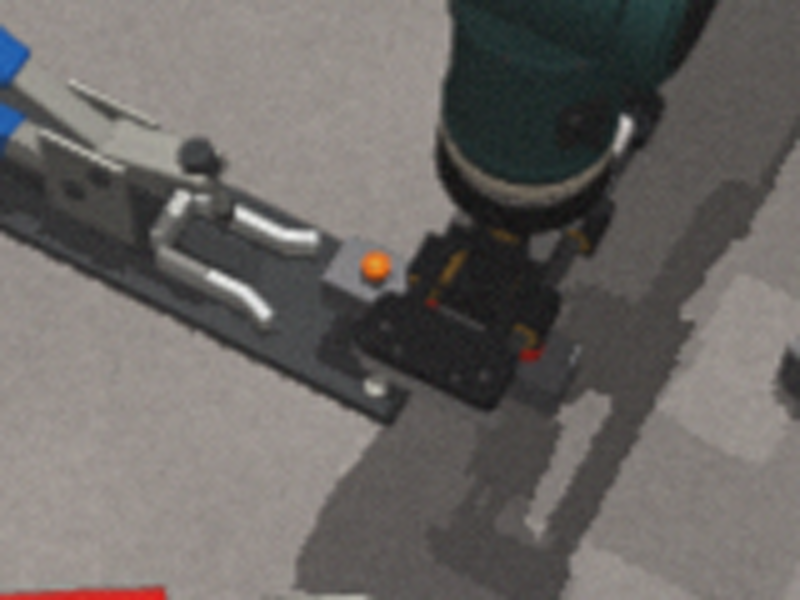

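View pics/top2.png

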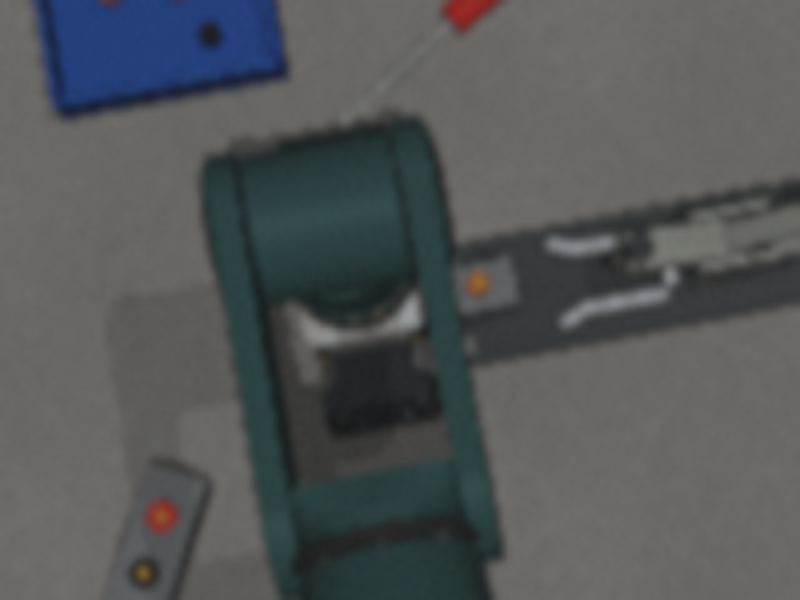

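```bash
cat >> h.py <<'E'
def toP(X,P=(.588,-.0372),a=.208):
    X=np.atleast_2d(X); ex=np.array([np.cos(a),np.sin(a)]);ey=np.array([-np.sin(a),np.cos(a)]); d=X[:,:2]-P
    return np.round(1e3*np.c_[d@ex,d@ey,X[:,2]],1)
E
python3 - <<'E'
import pickle
from h import *
s=pickle.load(open("scene2.pkl","rb"));t=pickle.load(open("top2.pkl","rb"))
S=lambda *q:np.array(q)/5+[255,205]; T=lambda *q:np.array(q)/5+[210,180]
print("sock s",toP(ray(s,S((376,266)),.081)),"t",toP(ray(t,T((478,284)),.081)))
print("end top corners s",toP(ray(s,S((343,236),(325,282)),.0725)).tolist(),"t",toP(ray(t,T((510,258),(519,301)),.0725)).tolist())
# guides (top centre line) 
print("guides s",toP(ray(s,S((295,242),(245,210),(225,286),(180,262)),.026)).tolist())
print("guides t",toP(ray(t,T((555,244),(608,243),(570,321),(600,306),(665,294)),.026)).tolist())
# refit plate on the initial images, lateral excl; and overlay expected guides inner lines
for n,p in(("s",s),("t",t)):
    x0,y0=(255,205) if n=="s" else (210,180)
    im=cv2.resize(p["frame"][y0:y0+120,x0:x0+160,::-1],None,fx=5,fy=5,interpolation=cv2.INTER_CUBIC)
    a=.208;ex=np.array([np.cos(a),np.sin(a)]);ey=np.array([-np.sin(a),np.cos(a)])
    for u in(-16.5,16.5):
        L=np.array([np.r_[np.array([.588,-.0372])+ex*u/1e3+ey*v/1e3,.026] for v in(32,85)])
        q=((proj(p,L)-[x0,y0]+.5)*5).astype(int); cv2.line(im,tuple(map(int,q[0])),tuple(map(int,q[1])),(0,255,0),1)
    for u in(-15,15):
        L=np.array([np.r_[np.array([.588,-.0372])+ex*(u-.7)/1e3+ey*v/1e3,.0725] for v in(125.5,165)])
        q=((proj(p,L)-[x0,y0]+.5)*5).astype(int); cv2.line(im,tuple(map(int,q[0])),tuple(map(int,q[1])),(0,255,255),1)
    cv2.imwrite(f"pics/ov2_{n}.png",im)
E
```

```text
sock s [[ -0.7 150.4  81. ]] t [[ -0.5 147.2  81. ]]
end top corners s [[-11.8, 126.1, 72.5], [15.1, 130.8, 72.5]] t [[12.9, 124.7, 72.5], [-14.6, 124.3, 72.5]]
guides s [[-19.6, 94.0, 26.0], [-23.6, 61.8, 26.0], [20.4, 75.2, 26.0], [19.6, 47.9, 26.0]]
guides t [[23.6, 94.5, 26.0], [17.7, 61.3, 26.0], [-26.7, 94.6, 26.0], [-21.0, 74.2, 26.0], [-21.4, 32.2, 26.0]]
```

View pics/ov2_t.png

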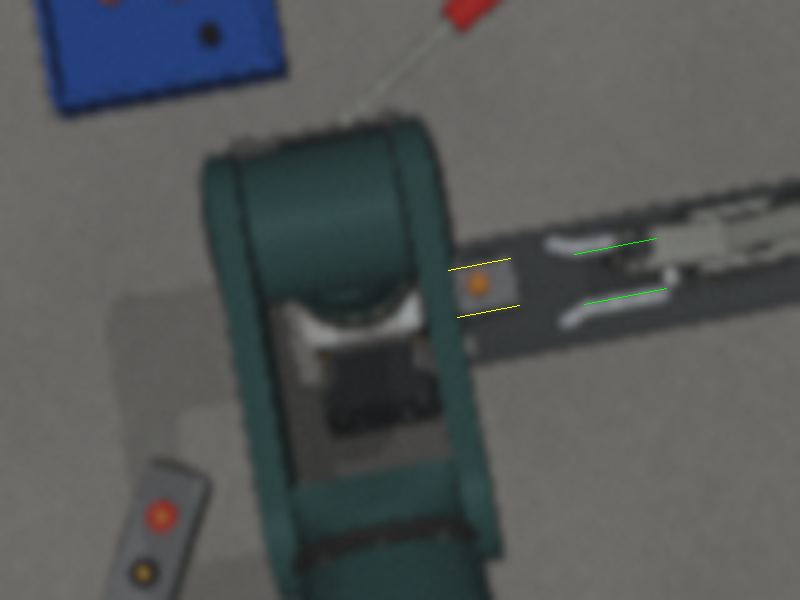

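View pics/ov2_s.png

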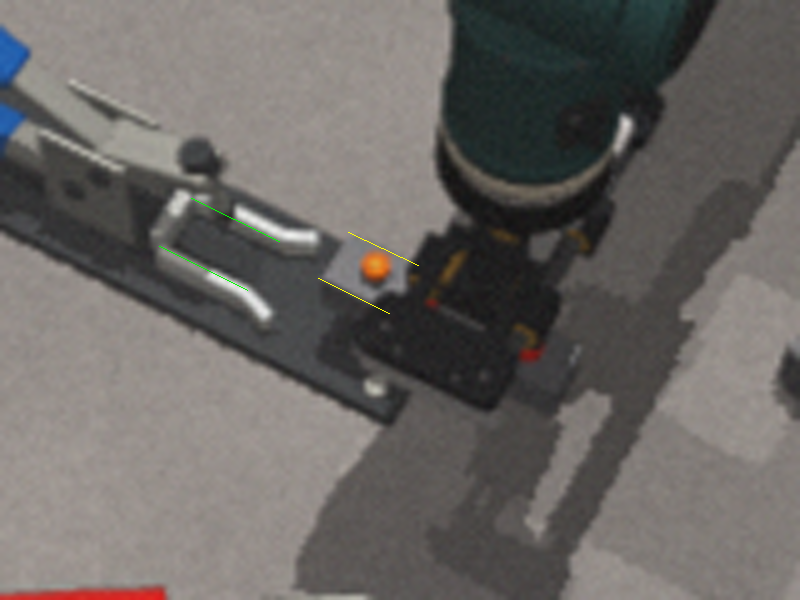

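Held well: the socket measures at [P] x≈-0.6, y≈149, where 148.5 was expected. The guide midline reads about 1 mm further towards -x, so I'll shift to x≈-1.3, lower, and enter gently.

```bash
python3 -m crank '[{"tx":0,"ty":-0.05,"tz":1.5,"twist":0,"grip":0.2},{"tx":0,"ty":0,"tz":1.3,"twist":0,"grip":0.2},{"tx":0,"ty":0,"tz":0.3,"twist":0,"grip":0.2},{"tx":0,"ty":0,"tz":0,"twist":0,"grip":0.2},{"tx":0,"ty":0,"tz":0,"twist":0,"grip":0.2}]'; python3 w.py P -1.3 180 28
```

```text
time: 7.98
tool_pos: [0.5429, 0.173, 0.0309]
ee_rot: [3.141, 0.0, 1.779]
wrist_force: [0.3, -0.9, -3.0]
width: 0.03
t 7.975 p [0.5429 0.173  0.0309] rpy [3.1407e+00 1.0000e-04 1.7788e+00] F [ 0.33 -0.86 -2.95] w 0.03 q [ 0.21  0.24  1.58 -0.    1.33  0.  ]
TCP in [P] mm [ -0.7 215.   30.9] yaw rel tgt deg -0.0
shift tool cm [-3.5  -0.06  0.29]
```

```bash
python3 -m crank '[{"tx":-0.5,"ty":-0.06,"tz":0.2,"twist":0,"grip":0.2},{"tx":-0.5,"ty":0,"tz":0,"twist":0,"grip":0.2},{"tx":-0.5,"ty":0,"tz":0,"twist":0,"grip":0.2},{"tx":-0.5,"ty":0,"tz":0,"twist":0,"grip":0.2},{"tx":0,"ty":0,"tz":0,"twist":0,"grip":0.2}]'; python3 w.py;python3 -m crank '[{"tx":-0.4,"ty":0,"tz":0,"twist":0,"grip":0.2},{"tx":-0.4,"ty":0,"tz":0,"twist":0,"grip":0.2},{"tx":-0.4,"ty":0,"tz":0,"twist":0,"grip":0.2},{"tx":-0.4,"ty":0,"tz":0,"twist":0,"grip":0.2},{"tx":0,"ty":0,"tz":0,"twist":0,"grip":0.2}]'; python3 w.py
```

```text
time: 8.6
tool_pos: [0.5462, 0.1528, 0.0285]
ee_rot: [3.142, 0.0, 1.778]
wrist_force: [-0.4, -0.2, -2.0]
width: 0.0298
t 8.6 p [0.5462 0.1528 0.0285] rpy [3.1415e+00 1.0000e-04 1.7779e+00] F [-0.41 -0.17 -2.05] w 0.0298 q [ 0.17  0.24  1.58 -0.    1.32 -0.03]
TCP in [P] mm [ -1.7 194.5  28.5] yaw rel tgt deg -0.05
time: 9.22
tool_pos: [0.5494, 0.1373, 0.0284]
ee_rot: [-3.142, 0.0, 1.778]
wrist_force: [0.5, -0.1, -2.9]
width: 0.0295
t 9.225 p [0.5494 0.1373 0.0284] rpy [-3.1416e+00  1.0000e-04  1.7782e+00] F [ 0.46 -0.11 -2.93] w 0.0295 q [ 0.14  0.23  1.59 -0.    1.32 -0.06]
TCP in [P] mm [ -1.7 178.7  28.4] yaw rel tgt deg -0.03
```

```bash
cat > look.py <<'E'
import sys,cv2,pickle
from bench import cams
from h import *
tag=sys.argv[1]; out=[]
for n,c in (("scene",tuple(map(int,sys.argv[2:4]))),("top",tuple(map(int,sys.argv[4:6])))):
    p=cams.snapshot(n); pickle.dump(p,open(f"{n}{tag}.pkl","wb"))
    out.append(cv2.resize(p["frame"][c[1]-50:c[1]+50,c[0]-66:c[0]+67,::-1],(400*2,300*2),interpolation=cv2.INTER_CUBIC))
cv2.imwrite(f"pics/look{tag}.png",cv2.resize(np.hstack(out),(800,300),interpolation=cv2.INTER_AREA) if len(sys.argv)>6 else np.vstack([o[150:450] for o in out]))
E
python3 look.py 3 315 250 335 235
```

```text
(no output)
```

View pics/look3.png

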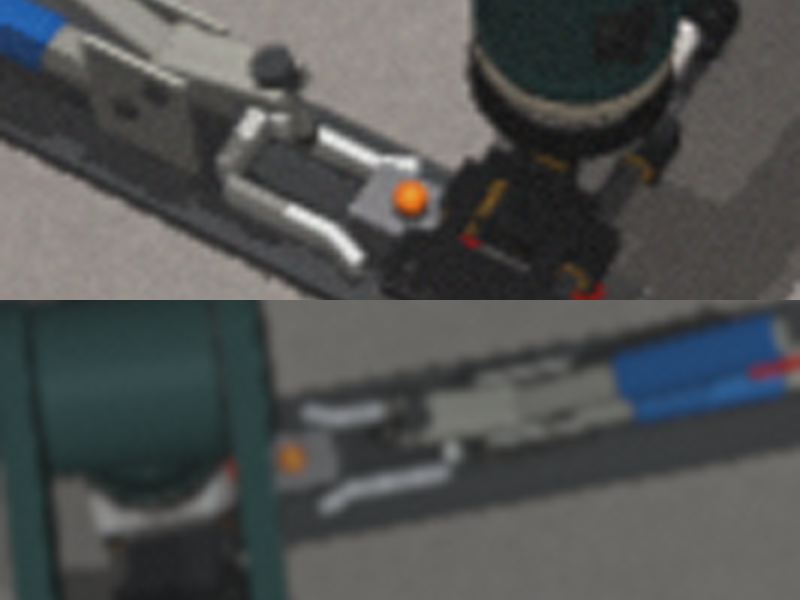

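The carrier end sits between the flares, centred, with the end at look-picture (335,465). I'll continue in small steps and watch the force.

```bash
python3 -m crank '[{"tx":-0.3,"ty":0.03,"tz":0,"twist":0,"grip":0.2},{"tx":-0.3,"ty":0,"tz":0,"twist":0,"grip":0.2},{"tx":-0.3,"ty":0,"tz":0,"twist":0,"grip":0.2},{"tx":0,"ty":0,"tz":0,"twist":0,"grip":0.2}]'; python3 w.py;python3 -m crank '[{"tx":-0.3,"ty":0,"tz":0,"twist":0,"grip":0.2},{"tx":-0.3,"ty":0,"tz":0,"twist":0,"grip":0.2},{"tx":-0.3,"ty":0,"tz":0,"twist":0,"grip":0.2},{"tx":0,"ty":0,"tz":0,"twist":0,"grip":0.2}]'; python3 w.py
```

```text
time: 9.82
tool_pos: [0.5516, 0.1286, 0.0285]
ee_rot: [3.142, 0.0, 1.778]
wrist_force: [-0.2, -0.2, -2.3]
width: 0.0302
t 9.825 p [0.5516 0.1286 0.0285] rpy [3.1416e+00 1.0000e-04 1.7783e+00] F [-0.24 -0.22 -2.29] w 0.0302 q [ 0.13  0.23  1.59 -0.    1.32 -0.08]
TCP in [P] mm [ -1.4 169.7  28.5] yaw rel tgt deg -0.03
time: 10.32
tool_pos: [0.5535, 0.1198, 0.0285]
ee_rot: [3.142, 0.0, 1.778]
wrist_force: [0.7, 1.0, -2.1]
width: 0.0298
t 10.325 p [0.5535 0.1198 0.0285] rpy [3.1416e+00 1.0000e-04 1.7783e+00] F [ 0.71  0.98 -2.08] w 0.0298 q [ 0.11  0.23  1.59 -0.    1.32 -0.09]
TCP in [P] mm [ -1.4 160.7  28.5] yaw rel tgt deg -0.03
```

```bash
python3 -m crank '[{"tx":-0.3,"ty":0,"tz":0,"twist":0,"grip":0.2},{"tx":-0.3,"ty":0,"tz":0,"twist":0,"grip":0.2},{"tx":-0.3,"ty":0,"tz":0,"twist":0,"grip":0.2},{"tx":-0.3,"ty":0,"tz":0,"twist":0,"grip":0.2},{"tx":0,"ty":0,"tz":0,"twist":0,"grip":0.2}]'; python3 w.py;python3 -m crank '[{"tx":-0.3,"ty":0,"tz":0,"twist":0,"grip":0.2},{"tx":-0.3,"ty":0,"tz":0,"twist":0,"grip":0.2},{"tx":-0.3,"ty":0,"tz":0,"twist":0,"grip":0.2},{"tx":-0.3,"ty":0,"tz":0,"twist":0,"grip":0.2},{"tx":-0.3,"ty":0,"tz":0,"twist":0,"grip":0.2},{"tx":-0.2,"ty":0,"tz":0,"twist":0,"grip":0.2},{"tx":0,"ty":0,"tz":0,"twist":0,"grip":0.2}]'; python3 w.py;  python3 -m crank '[{"tx":0,"ty":0,"tz":0.1,"twist":0,"grip":0.2},{"tx":0,"ty":0,"tz":0,"twist":0,"grip":0.2}]'; python3 w.py
```

```text
time: 10.95
tool_pos: [0.5559, 0.108, 0.0284]
ee_rot: [-3.142, 0.0, 1.778]
wrist_force: [-0.3, 0.4, -2.4]
width: 0.0296
t 10.95 p [0.5559 0.108  0.0284] rpy [-3.1416e+00  1.0000e-04  1.7784e+00] F [-0.27  0.39 -2.44] w 0.0296 q [ 0.09  0.23  1.59 -0.    1.32 -0.12]
TCP in [P] mm [ -1.4 148.7  28.4] yaw rel tgt deg -0.02
time: 11.82
tool_pos: [0.5594, 0.0915, 0.0284]
ee_rot: [-3.142, 0.0, 1.779]
wrist_force: [-0.2, 0.2, -2.5]
width: 0.0296
t 11.825 p [0.5594 0.0915 0.0284] rpy [-3.1416e+00  1.0000e-04  1.7785e+00] F [-0.2   0.19 -2.47] w 0.0296 q [ 0.06  0.24  1.59 -0.    1.32 -0.15]
TCP in [P] mm [ -1.4 131.9  28.4] yaw rel tgt deg -0.01
time: 12.08
tool_pos: [0.5592, 0.0918, 0.0273]
ee_rot: [-3.141, 0.0, 1.779]
wrist_force: [-0.3, 0.5, -1.4]
width: 0.03
t 12.075 p [0.5592 0.0918 0.0273] rpy [-3.1412  0.      1.7789] F [-0.31  0.51 -1.42] w 0.03 q [ 0.06  0.24  1.59 -0.    1.32 -0.15]
TCP in [P] mm [ -1.6 132.1  27.3] yaw rel tgt deg 0.01
```

```bash
python3 -m crank '[{"tx":-0.2,"ty":0,"tz":0,"twist":0,"grip":0.2},{"tx":-0.2,"ty":0,"tz":0,"twist":0,"grip":0.2},{"tx":-0.1,"ty":0,"tz":0,"twist":0,"grip":0.2},{"tx":0,"ty":0,"tz":0,"twist":0,"grip":0.2}]'; for i in 1 2 3; do python3 w.py; done; python3 look.py 4 300 240 350 235
```

```text
time: 12.58
tool_pos: [0.5604, 0.0866, 0.0275]
ee_rot: [3.142, 0.0, 1.778]
wrist_force: [0.2, 0.3, -1.6]
width: 0.0299
t 12.575 p [0.5604 0.0866 0.0275] rpy [3.1415e+00 1.0000e-04 1.7785e+00] F [ 0.18  0.33 -1.57] w 0.0299 q [ 0.05  0.24  1.59 -0.    1.32 -0.15]
TCP in [P] mm [ -1.4 126.9  27.5] yaw rel tgt deg -0.02
t 12.575 p [0.5604 0.0866 0.0275] rpy [3.1415e+00 1.0000e-04 1.7785e+00] F [ 0.18  0.33 -1.57] w 0.0299 q [ 0.05  0.24  1.59 -0.    1.32 -0.15]
TCP in [P] mm [ -1.4 126.9  27.5] yaw rel tgt deg -0.02
t 12.575 p [0.5604 0.0866 0.0275] rpy [3.1415e+00 1.0000e-04 1.7785e+00] F [ 0.18  0.33 -1.57] w 0.0299 q [ 0.05  0.24  1.59 -0.    1.32 -0.15]
TCP in [P] mm [ -1.4 126.9  27.5] yaw rel tgt deg -0.02
```

View pics/look4.png

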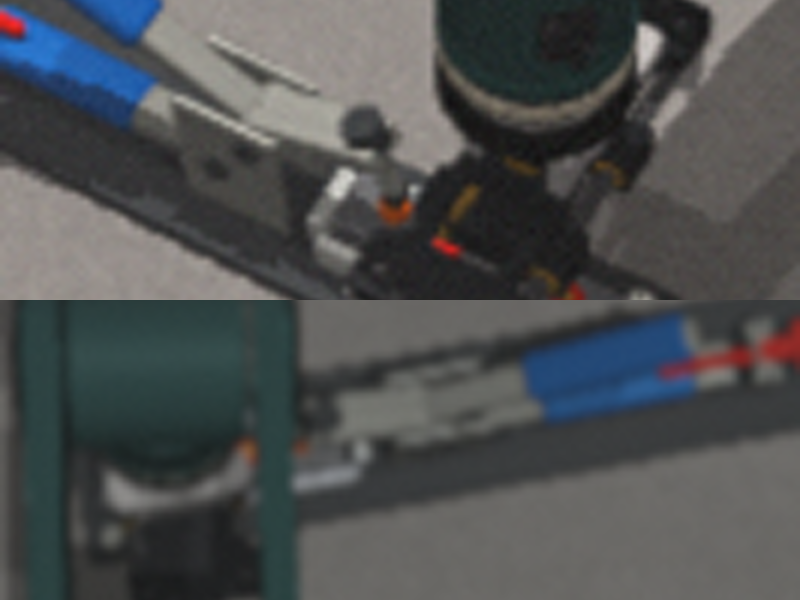

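The carrier is under the pad and almost at the stop. I'll feel for it in 1 mm steps.

```bash
python3 -m crank '[{"tx":-0.1,"ty":0,"tz":0,"twist":0,"grip":0.2},{"tx":-0.1,"ty":0,"tz":0,"twist":0,"grip":0.2},{"tx":0,"ty":0,"tz":0,"twist":0,"grip":0.2}]'; python3 w.py|tail -1;  python3 -m crank '[{"tx":-0.1,"ty":0,"tz":0,"twist":0,"grip":0.2},{"tx":0,"ty":0,"tz":0,"twist":0,"grip":0.2}]'; python3 w.py|tail -1
```

```text
time: 13.05
tool_pos: [0.5608, 0.0847, 0.0275]
ee_rot: [3.142, 0.0, 1.779]
wrist_force: [-0.9, -1.0, -3.1]
width: 0.0297
TCP in [P] mm [ -1.4 124.9  27.5] yaw rel tgt deg -0.01
time: 13.3
tool_pos: [0.561, 0.0838, 0.0275]
ee_rot: [3.142, 0.0, 1.779]
wrist_force: [0.8, -0.4, -2.4]
width: 0.0297
TCP in [P] mm [ -1.4 124.   27.5] yaw rel tgt deg -0.01
```

```bash
python3 -m crank '[{"tx":-0.1,"ty":0,"tz":0,"twist":0,"grip":0.2},{"tx":0,"ty":0,"tz":0,"twist":0,"grip":0.2}]'; python3 w.py|tail -1
```

```text
time: 13.55
tool_pos: [0.5613, 0.0828, 0.0275]
ee_rot: [3.142, 0.0, 1.779]
wrist_force: [-0.3, -0.1, -2.6]
width: 0.0297
TCP in [P] mm [ -1.4 122.9  27.5] yaw rel tgt deg -0.01
```

```bash
python3 -m crank '[{"tx":-0.08,"ty":0,"tz":0,"twist":0,"grip":0.2},{"tx":0,"ty":0,"tz":0,"twist":0,"grip":0.2}]'; python3 w.py|tail -1
```

```text
time: 13.8
tool_pos: [0.5614, 0.0821, 0.0274]
ee_rot: [-3.142, -0.0, 1.779]
wrist_force: [0.7, 0.0, -1.4]
width: 0.0299
TCP in [P] mm [ -1.4 122.2  27.4] yaw rel tgt deg -0.01
```

```bash
python3 -m crank '[{"tx":-0.08,"ty":0,"tz":0,"twist":0,"grip":0.2},{"tx":0,"ty":0,"tz":0,"twist":0,"grip":0.2}]'; python3 w.py|tail -1
```

```text
time: 14.05
tool_pos: [0.5613, 0.0821, 0.0275]
ee_rot: [-3.142, -0.001, 1.779]
wrist_force: [-1.0, 3.9, -2.4]
width: 0.0294
TCP in [P] mm [ -1.4 122.2  27.5] yaw rel tgt deg 0.01
```

The stop is felt: 4 N, and the TCP stalls at [P] y=122.2 where 122 was expected. I'll lower a hair and let go.

```bash
python3 -m crank '[{"tx":0,"ty":0,"tz":0.05,"twist":0,"grip":0.2},{"tx":-0.03,"ty":0,"tz":0,"twist":0,"grip":0.2},{"tx":0,"ty":0,"tz":0,"twist":0,"grip":0.2}]'; python3 w.py|tail -1;  python3 -m crank '[{"tx":0,"ty":0,"tz":0,"twist":0,"grip":0.5},{"tx":0,"ty":0,"tz":0,"twist":0,"grip":0.6},{"tx":0,"ty":0,"tz":0,"twist":0,"grip":0.6},{"tx":0,"ty":0,"tz":0,"twist":0,"grip":0.6},{"tx":0,"ty":0,"tz":0,"twist":0,"grip":0.6}]'; python3 w.py|tail -1
```

```text
time: 14.42
tool_pos: [0.5614, 0.0821, 0.0273]
ee_rot: [3.142, -0.002, 1.779]
wrist_force: [-1.4, 5.4, 0.7]
width: 0.0295
TCP in [P] mm [ -1.4 122.2  27.3] yaw rel tgt deg 0.01
time: 15.05
tool_pos: [0.5617, 0.0808, 0.027]
ee_rot: [3.142, 0.0, 1.779]
wrist_force: [0.0, -0.9, -0.8]
width: 0.0566
TCP in [P] mm [ -1.4 120.9  27. ] yaw rel tgt deg -0.01
```

```bash
python3 -m crank '[{"tx":0.2,"ty":0,"tz":-1,"twist":0,"grip":0.6},{"tx":0.2,"ty":0,"tz":-3,"twist":0,"grip":0.6},{"tx":1,"ty":0,"tz":-5,"twist":0,"grip":0.6},{"tx":3,"ty":0,"tz":-5,"twist":0,"grip":0.3},{"tx":5,"ty":-2,"tz":-5,"twist":0,"grip":0},{"tx":5,"ty":-5,"tz":-1,"twist":0,"grip":0},{"tx":3,"ty":-6,"tz":0,"twist":0,"grip":0},{"tx":0,"ty":-6,"tz":0,"twist":0,"grip":0},{"tx":0,"ty":-2,"tz":0,"twist":0,"grip":0}]'; python3 w.py P 0 -100 190; python3 look.py 5 290 250 335 235
```

```text
time: 16.18
tool_pos: [0.3338, 0.1953, 0.2193]
ee_rot: [3.14, -0.0, 1.781]
wrist_force: [-0.5, -0.5, -0.5]
width: 0.0012
t 16.175 p [0.3338 0.1953 0.2193] rpy [ 3.1397e+00 -4.0000e-04  1.7808e+00] F [-0.47 -0.5  -0.48] w 0.0012 q [ 0.38 -0.29  1.71  0.    1.72  0.17]
TCP in [P] mm [-200.7  280.   219.3] yaw rel tgt deg 0.11
shift tool cm [-38.04  19.99   2.95]
```

View pics/look5.png

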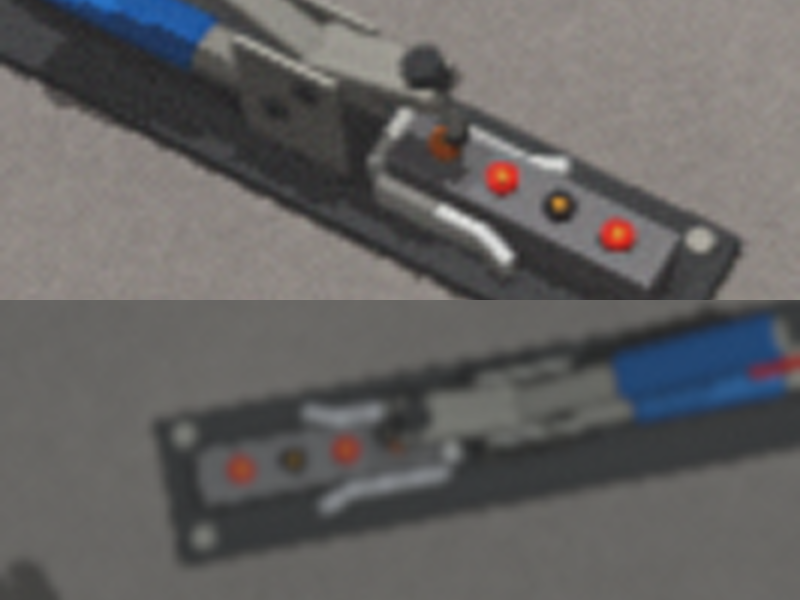

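The carrier lies in the guides, square, with its far end at look-picture (205,480). I'll check the far end's [P] y (162 expected).

```bash
python3 - <<'E'
import pickle
from h import *
s=pickle.load(open("scene5.pkl","rb"));t=pickle.load(open("top5.pkl","rb"))
k=133/800
S=lambda *q:(np.array(q)+.5+[0,150])*[k,1/6]-.5+[290-66,200]; T=lambda *q:(np.array(q)+.5+[0,-150])*[k,1/6]-.5+[335-66,185]
print("far end t",toP(ray(t,T((200,459),(207,502)),.038)).tolist(),"s",toP(ray(s,S((684,235),(655,283)),.038)).tolist())
print("plate end t",toP(ray(t,T((158,425),(180,562)),.01)).tolist(),"s",toP(ray(s,S((740,240)),.01)).tolist())
for pics,n in (([s],"s"),([t],"t"),([s,t],"both")):
    r=fit([.588,-.0372,.208],pics,(-.245,.18,.08,0,.01)); print("plate",n,np.round(r.x,4),r.fun)
E
```

```text
far end t [[10.5, 158.5, 38.0], [-12.6, 159.2, 38.0]] s [[-16.4, 163.6, 38.0], [9.5, 163.6, 38.0]]
plate end t [[37.1, 177.3, 10.0], [-37.5, 179.6, 10.0]] s [[-39.5, 179.9, 10.0]]
plate s [ 0.5862 -0.0371  0.2108] -31.372957229614258
plate t [ 0.5884 -0.0373  0.2063] -31.312101364135742
plate both [ 0.5879 -0.0371  0.2071] -61.666690826416016
```

```bash
python3 -m crank '[{"tx":-5.4,"ty":2.8,"tz":0,"twist":0,"grip":0},{"tx":-5.4,"ty":2.8,"tz":0,"twist":0,"grip":0},{"tx":-5.4,"ty":2.8,"tz":0,"twist":0,"grip":0},{"tx":-5.4,"ty":2.8,"tz":0,"twist":0,"grip":0},{"tx":-5.4,"ty":2.8,"tz":0,"twist":0,"grip":0},{"tx":-5.4,"ty":2.8,"tz":0,"twist":0,"grip":0},{"tx":-5.4,"ty":2.8,"tz":0,"twist":0,"grip":0},{"tx":0,"ty":0,"tz":0,"twist":0,"grip":0},{"tx":0,"ty":0,"tz":0,"twist":0,"grip":0}]'; python3 w.py P -1 -100 170; python3 look.py 6 250 215 390 225
```

```text
time: 17.4
tool_pos: [0.6067, -0.1344, 0.2175]
ee_rot: [-3.141, -0.001, 1.778]
wrist_force: [0.2, 0.2, -0.1]
width: 0.0003
t 17.4 p [ 0.6067 -0.1344  0.2175] rpy [-3.1407e+00 -1.0000e-03  1.7781e+00] F [ 0.21  0.2  -0.06] w 0.0003 q [-0.31  0.25  1.18  0.    1.71 -0.52]
TCP in [P] mm [ -1.8 -99.  217.5] yaw rel tgt deg -0.04
shift tool cm [-0.11  0.08  4.75]
```

View pics/look6.png

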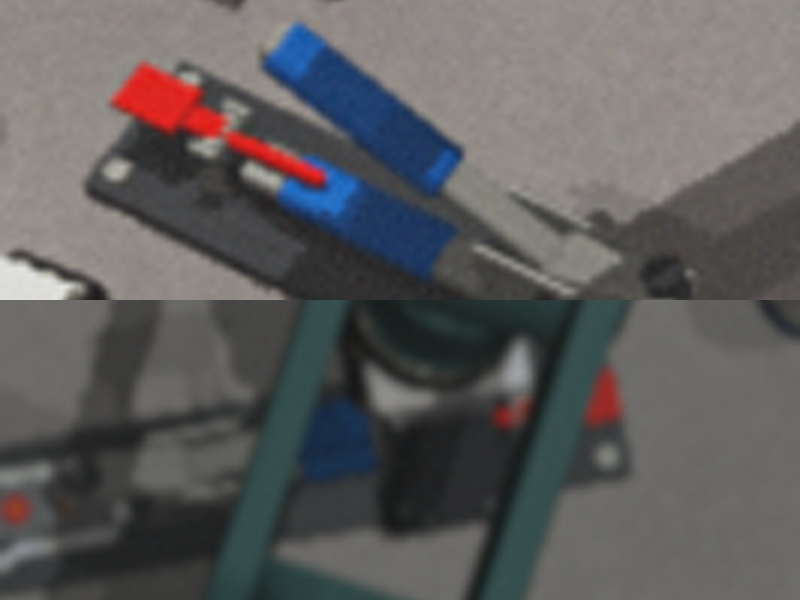

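```bash
python3 -m crank '[{"tx":-0.1,"ty":0.1,"tz":2,"twist":0,"grip":0},{"tx":0,"ty":0,"tz":1.9,"twist":0,"grip":0},{"tx":0,"ty":0,"tz":0,"twist":0,"grip":0}]'; python3 -m crank '[{"tx":0,"ty":0,"tz":0.4,"twist":0,"grip":0},{"tx":0,"ty":0,"tz":0.4,"twist":0,"grip":0},{"tx":0,"ty":0,"tz":0.4,"twist":0,"grip":0},{"tx":0,"ty":0,"tz":0,"twist":0,"grip":0}]'; python3 w.py
```

```text
time: 17.88
tool_pos: [0.6061, -0.1337, 0.1773]
ee_rot: [-3.138, -0.002, 1.78]
wrist_force: [0.2, 0.1, -0.7]
width: 0.0004
time: 18.38
tool_pos: [0.6073, -0.1349, 0.1668]
ee_rot: [-3.141, -0.0, 1.779]
wrist_force: [0.7, -0.5, 0.5]
width: 0.0003
t 18.375 p [ 0.6073 -0.1349  0.1668] rpy [-3.1410e+00 -3.0000e-04  1.7786e+00] F [ 0.67 -0.54  0.51] w 0.0003 q [-0.31  0.26  1.27 -0.    1.61 -0.52]
TCP in [P] mm [ -1.3 -99.6 166.8] yaw rel tgt deg -0.01
```

```bash
python3 -m crank '[{"tx":0,"ty":0,"tz":0.4,"twist":0,"grip":0},{"tx":0,"ty":0,"tz":0.4,"twist":0,"grip":0},{"tx":0,"ty":0,"tz":0.4,"twist":0,"grip":0}]'; python3 -m crank '[{"tx":0,"ty":0,"tz":0.4,"twist":0,"grip":0},{"tx":0,"ty":0,"tz":0.4,"twist":0,"grip":0},{"tx":0,"ty":0,"tz":0.4,"twist":0,"grip":0}]'; python3 w.py
```

```text
time: 18.75
tool_pos: [0.6075, -0.1349, 0.1549]
ee_rot: [-3.141, -0.0, 1.779]
wrist_force: [-0.8, 0.7, -0.3]
width: 0.0002
time: 19.12
tool_pos: [0.6076, -0.135, 0.1432]
ee_rot: [3.141, 0.0, 1.779]
wrist_force: [-0.7, 0.3, 0.3]
width: 0.0002
t 19.125 p [ 0.6076 -0.135   0.1432] rpy [3.1412e+00 4.0000e-04 1.7787e+00] F [-0.66  0.33  0.25] w 0.0002 q [-0.31  0.27  1.3  -0.    1.57 -0.52]
TCP in [P] mm [ -1.  -99.7 143.2] yaw rel tgt deg -0.0
```

```bash
python3 look.py 7 250 205 390 225
```

```text
(no output)
```

View pics/look7.png

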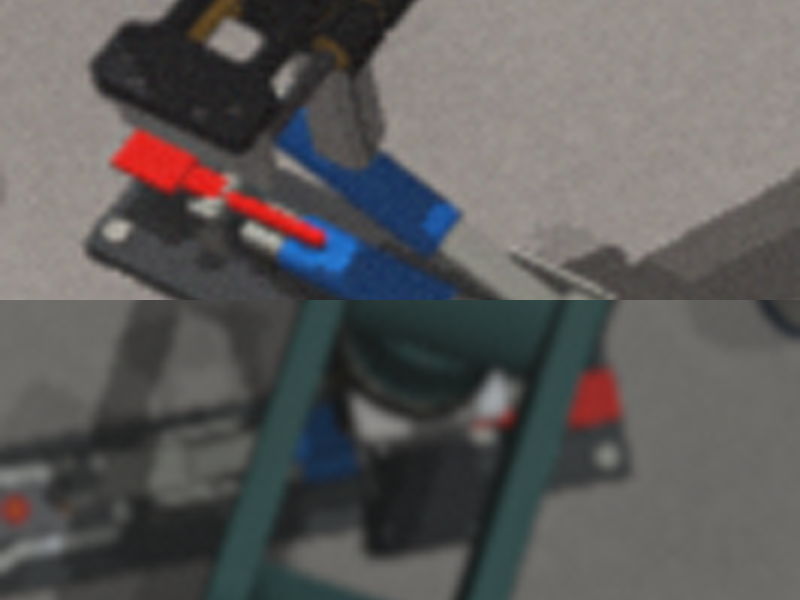

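```bash
python3 -m crank '[{"tx":0,"ty":0,"tz":0.3,"twist":0,"grip":0},{"tx":0,"ty":0,"tz":0.3,"twist":0,"grip":0}]'; python3 -m crank '[{"tx":0,"ty":0,"tz":0.3,"twist":0,"grip":0},{"tx":0,"ty":0,"tz":0.3,"twist":0,"grip":0}]'; python3 -m crank '[{"tx":0,"ty":0,"tz":0.3,"twist":0,"grip":0},{"tx":0,"ty":0,"tz":0.3,"twist":0,"grip":0}]'
```

```text
time: 19.48
tool_pos: [0.6077, -0.135, 0.1374]
ee_rot: [3.141, 0.0, 1.779]
wrist_force: [-0.1, 0.3, 1.5]
width: 0.0008
time: 19.73
tool_pos: [0.6076, -0.1351, 0.1312]
ee_rot: [3.141, 0.0, 1.779]
wrist_force: [0.7, -0.3, 2.1]
width: 0.0003
time: 19.98
tool_pos: [0.6082, -0.136, 0.1267]
ee_rot: [3.139, 0.003, 1.778]
wrist_force: [-0.9, -2.7, 6.9]
width: 0.0004
```

```bash
for i in 1; do python3 -m crank '[{"tx":0,"ty":0,"tz":0.3,"twist":0,"grip":0},{"tx":0,"ty":0,"tz":0.3,"twist":0,"grip":0}]'; done; python3 -m crank '[{"tx":0,"ty":0,"tz":0.3,"twist":0,"grip":0},{"tx":0,"ty":0,"tz":0.3,"twist":0,"grip":0}]'; python3 w.py
```

```text
time: 20.23
tool_pos: [0.609, -0.1371, 0.1224]
ee_rot: [3.137, 0.006, 1.778]
wrist_force: [-0.9, -5.2, 10.4]
width: -0.0002
time: 20.48
tool_pos: [0.6097, -0.1384, 0.1181]
ee_rot: [3.135, 0.009, 1.777]
wrist_force: [-1.2, -6.9, 13.1]
width: 0.0008
t 20.475 p [ 0.6097 -0.1384  0.1181] rpy [3.1353 0.0094 1.7774] F [-1.24 -6.85 13.1 ] w 0.0008 q [-0.31  0.28  1.34 -0.01  1.51 -0.52]
TCP in [P] mm [   0.4 -103.5  118.1] yaw rel tgt deg -0.08
```

```bash
python3 -m crank '[{"tx":0,"ty":0,"tz":0.2,"twist":0,"grip":0},{"tx":0,"ty":0,"tz":0.2,"twist":0,"grip":0}]'; python3 w.py
```

```text
time: 20.72
tool_pos: [0.6102, -0.1391, 0.1149]
ee_rot: [3.134, 0.011, 1.777]
wrist_force: [-0.1, -7.0, 14.2]
width: 0.0007
t 20.725 p [ 0.6102 -0.1391  0.1149] rpy [3.1341 0.0109 1.7771] F [-0.08 -6.99 14.2 ] w 0.0007 q [-0.31  0.28  1.34 -0.01  1.5  -0.52]
TCP in [P] mm [   0.7 -104.3  114.9] yaw rel tgt deg -0.1
```

```bash
python3 -m crank '[{"tx":-0.3,"ty":0,"tz":0.1,"twist":0,"grip":0},{"tx":-0.3,"ty":0,"tz":0.1,"twist":0,"grip":0}]'; python3 w.py
```

```text
time: 20.98
tool_pos: [0.6105, -0.1421, 0.1105]
ee_rot: [3.136, 0.004, 1.778]
wrist_force: [0.5, 0.1, 7.0]
width: 0.0007
t 20.975 p [ 0.6105 -0.1421  0.1105] rpy [3.1363 0.0039 1.7782] F [0.52 0.06 7.02] w 0.0007 q [-0.32  0.29  1.34 -0.    1.5  -0.53]
TCP in [P] mm [   0.3 -107.3  110.5] yaw rel tgt deg -0.04
```

```bash
python3 -m crank '[{"tx":-0.05,"ty":0,"tz":0.2,"twist":0,"grip":0},{"tx":-0.05,"ty":0,"tz":0.2,"twist":0,"grip":0}]'; python3 w.py
```

```text
time: 21.22
tool_pos: [0.611, -0.144, 0.1065]
ee_rot: [3.136, 0.006, 1.778]
wrist_force: [0.3, -3.2, 8.8]
width: 0.0008
t 21.225 p [ 0.611  -0.144   0.1065] rpy [3.1362 0.0062 1.778 ] F [ 0.33 -3.24  8.78] w 0.0008 q [-0.32  0.3   1.35 -0.    1.49 -0.53]
TCP in [P] mm [   0.4 -109.2  106.5] yaw rel tgt deg -0.05
```

```bash
python3 -m crank '[{"tx":-0.05,"ty":0,"tz":0.2,"twist":0,"grip":0},{"tx":-0.05,"ty":0,"tz":0.2,"twist":0,"grip":0}]'; python3 w.py
```

```text
time: 21.48
tool_pos: [0.6113, -0.1457, 0.1027]
ee_rot: [3.136, 0.008, 1.778]
wrist_force: [0.7, -5.5, 7.9]
width: 0.0006
t 21.475 p [ 0.6113 -0.1457  0.1027] rpy [3.136  0.0079 1.7777] F [ 0.67 -5.5   7.88] w 0.0006 q [-0.32  0.3   1.35 -0.    1.48 -0.53]
TCP in [P] mm [   0.4 -111.   102.7] yaw rel tgt deg -0.06
```

```bash
python3 -m crank '[{"tx":-0.1,"ty":0,"tz":0.15,"twist":0,"grip":0},{"tx":-0.1,"ty":0,"tz":0.15,"twist":0,"grip":0}]'; python3 w.py
```

```text
time: 21.72
tool_pos: [0.6116, -0.1474, 0.0993]
ee_rot: [3.136, 0.007, 1.778]
wrist_force: [0.3, -4.1, 7.0]
width: 0.0006
t 21.725 p [ 0.6116 -0.1474  0.0993] rpy [3.1364 0.0069 1.7778] F [ 0.32 -4.13  6.98] w 0.0006 q [-0.32  0.3   1.35 -0.    1.48 -0.53]
TCP in [P] mm [   0.4 -112.7   99.3] yaw rel tgt deg -0.06
```

```bash
python3 -m crank '[{"tx":-0.05,"ty":0,"tz":0.15,"twist":0,"grip":0},{"tx":-0.05,"ty":0,"tz":0.15,"twist":0,"grip":0}]'; python3 w.py
```

```text
time: 21.98
tool_pos: [0.6119, -0.1486, 0.0961]
ee_rot: [3.136, 0.007, 1.778]
wrist_force: [1.7, -5.6, 5.9]
width: 0.0004
t 21.975 p [ 0.6119 -0.1486  0.0961] rpy [3.1365 0.0074 1.7777] F [ 1.69 -5.63  5.88] w 0.0004 q [-0.33  0.31  1.35 -0.    1.47 -0.53]
TCP in [P] mm [   0.3 -113.9   96.1] yaw rel tgt deg -0.06
```

```bash
python3 -m crank '[{"tx":-0.1,"ty":0,"tz":0.15,"twist":0,"grip":0},{"tx":-0.1,"ty":0,"tz":0.15,"twist":0,"grip":0}]'; python3 w.py|head -1
```

```text
time: 22.22
tool_pos: [0.6121, -0.15, 0.0927]
ee_rot: [3.137, 0.006, 1.778]
wrist_force: [1.5, -4.6, 6.0]
width: 0.0001
t 22.225 p [ 0.6121 -0.15    0.0927] rpy [3.1369 0.0059 1.7778] F [ 1.5  -4.58  6.01] w 0.0001 q [-0.33  0.31  1.36 -0.    1.47 -0.54]
```

```bash
python3 -m crank '[{"tx":-0.05,"ty":0,"tz":0.1,"twist":0,"grip":0},{"tx":-0.05,"ty":0,"tz":0.1,"twist":0,"grip":0}]'; python3 w.py
```

```text
time: 22.48
tool_pos: [0.6115, -0.1496, 0.0895]
ee_rot: [3.139, 0.003, 1.778]
wrist_force: [1.8, -2.7, 3.4]
width: 0.0004
t 22.475 p [ 0.6115 -0.1496  0.0895] rpy [3.1386e+00 2.6000e-03 1.7782e+00] F [ 1.81 -2.7   3.38] w 0.0004 q [-0.33  0.31  1.36 -0.    1.47 -0.54]
TCP in [P] mm [  -0.2 -114.9   89.5] yaw rel tgt deg -0.04
```

```bash
python3 -m crank '[{"tx":-0.05,"ty":0,"tz":0.1,"twist":0,"grip":0},{"tx":0,"ty":0,"tz":0.1,"twist":0,"grip":0}]'; python3 w.py
```

```text
time: 22.72
tool_pos: [0.6096, -0.1483, 0.085]
ee_rot: [-3.139, -0.002, 1.779]
wrist_force: [0.8, -1.0, -0.4]
width: 0.0003
t 22.725 p [ 0.6096 -0.1483  0.085 ] rpy [-3.1394e+00 -2.2000e-03  1.7790e+00] F [ 0.79 -0.97 -0.36] w 0.0003 q [-0.33  0.32  1.36  0.    1.46 -0.54]
TCP in [P] mm [  -1.8 -113.1   85. ] yaw rel tgt deg 0.01
```

The force fell to zero: the handle went over centre. I'll press gently on to feel the stop.

```bash
python3 -m crank '[{"tx":0,"ty":0,"tz":0.1,"twist":0,"grip":0},{"tx":0,"ty":0,"tz":0.1,"twist":0,"grip":0},{"tx":0,"ty":0,"tz":0,"twist":0,"grip":0}]'; python3 w.py
```

```text
time: 23.1
tool_pos: [0.6101, -0.1487, 0.0836]
ee_rot: [-3.14, -0.001, 1.779]
wrist_force: [-0.9, 0.4, -0.2]
width: 0.0007
t 23.1 p [ 0.6101 -0.1487  0.0836] rpy [-3.1404e+00 -9.0000e-04  1.7789e+00] F [-0.9   0.37 -0.16] w 0.0007 q [-0.33  0.32  1.36  0.    1.46 -0.54]
TCP in [P] mm [  -1.4 -113.7   83.6] yaw rel tgt deg 0.01
```

```bash
python3 -m crank '[{"tx":0,"ty":0,"tz":0.1,"twist":0,"grip":0},{"tx":0,"ty":0,"tz":0.1,"twist":0,"grip":0},{"tx":0,"ty":0,"tz":0,"twist":0,"grip":0}]'; python3 w.py
```

```text
time: 23.48
tool_pos: [0.6105, -0.1491, 0.0823]
ee_rot: [3.141, 0.0, 1.779]
wrist_force: [-0.6, -0.6, -0.4]
width: 0.0006
t 23.475 p [ 0.6105 -0.1491  0.0823] rpy [3.1415e+00 1.0000e-04 1.7787e+00] F [-0.63 -0.61 -0.41] w 0.0006 q [-0.33  0.32  1.37 -0.    1.46 -0.54]
TCP in [P] mm [  -1.1 -114.2   82.3] yaw rel tgt deg -0.01
```

```bash
python3 -m crank '[{"tx":0,"ty":0,"tz":0.1,"twist":0,"grip":0},{"tx":0,"ty":0,"tz":0.1,"twist":0,"grip":0},{"tx":0,"ty":0,"tz":0,"twist":0,"grip":0}]'; python3 look.py 8 260 220 390 225
```

```text
time: 23.85
tool_pos: [0.6108, -0.1491, 0.0817]
ee_rot: [3.14, 0.001, 1.779]
wrist_force: [-2.7, 0.4, 5.0]
width: 0.0004
```

View pics/look8.png

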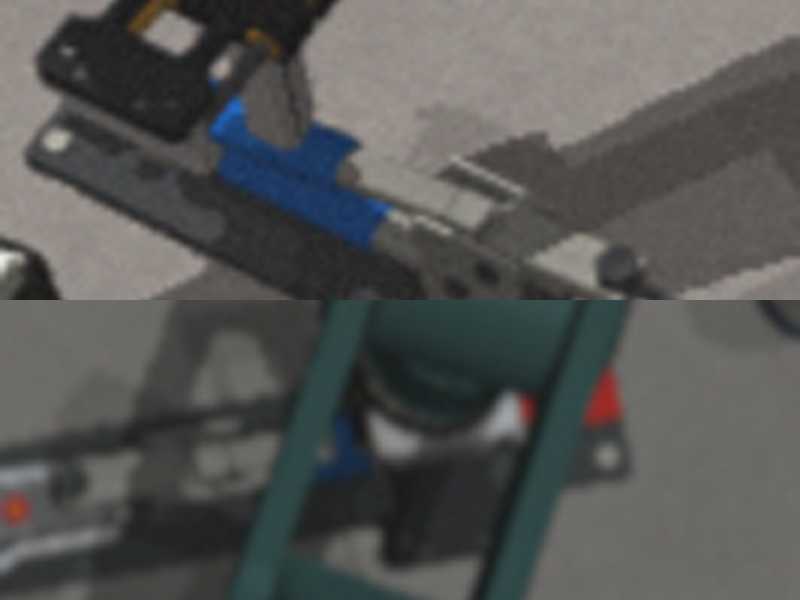

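The handle is down level under the fingertip, and 5 N is felt at the stop. I'll press a little firmer.

```bash
python3 -m crank '[{"tx":0,"ty":0,"tz":0.1,"twist":0,"grip":0},{"tx":0,"ty":0,"tz":0.1,"twist":0,"grip":0},{"tx":0,"ty":0,"tz":0,"twist":0,"grip":0}]'
```

```text
time: 24.32
tool_pos: [0.611, -0.1491, 0.0815]
ee_rot: [3.139, 0.001, 1.779]
wrist_force: [-3.5, 0.6, 10.3]
width: 0.0005
```

```bash
python3 -m crank '[{"tx":0,"ty":0,"tz":0.08,"twist":0,"grip":0},{"tx":0,"ty":0,"tz":0,"twist":0,"grip":0}]'
```

```text
time: 24.58
tool_pos: [0.6111, -0.1491, 0.0814]
ee_rot: [3.139, 0.001, 1.779]
wrist_force: [-4.3, 2.4, 12.8]
width: 0.0004
```

The hard stop is firm at 13 N with no further travel. I'll lift off and check that it stays locked.

```bash
python3 -m crank '[{"tx":0,"ty":0,"tz":-0.5,"twist":0,"grip":0},{"tx":0,"ty":0,"tz":-1,"twist":0,"grip":0},{"tx":0,"ty":0,"tz":-3,"twist":0,"grip":0},{"tx":0,"ty":0,"tz":-3,"twist":0,"grip":0},{"tx":0,"ty":0,"tz":0,"twist":0,"grip":0},{"tx":0,"ty":0,"tz":0,"twist":0,"grip":0},{"tx":0,"ty":0,"tz":0,"twist":0,"grip":0},{"tx":0,"ty":0,"tz":0,"twist":0,"grip":0}]'; python3 w.py P -1 -222 156; python3 look.py 9 260 220 390 225
```

```text
time: 25.58
tool_pos: [0.6099, -0.1489, 0.1508]
ee_rot: [-3.139, -0.001, 1.779]
wrist_force: [-0.4, 0.4, 0.5]
width: 0.0004
t 25.575 p [ 0.6099 -0.1489  0.1508] rpy [-3.1393e+00 -1.3000e-03  1.7788e+00] F [-0.39  0.36  0.46] w 0.0004 q [-0.33  0.28  1.27 -0.    1.59 -0.54]
TCP in [P] mm [  -1.7 -113.8  150.8] yaw rel tgt deg -0.0
shift tool cm [-10.82   0.07  -0.53]
```

View pics/look9.png

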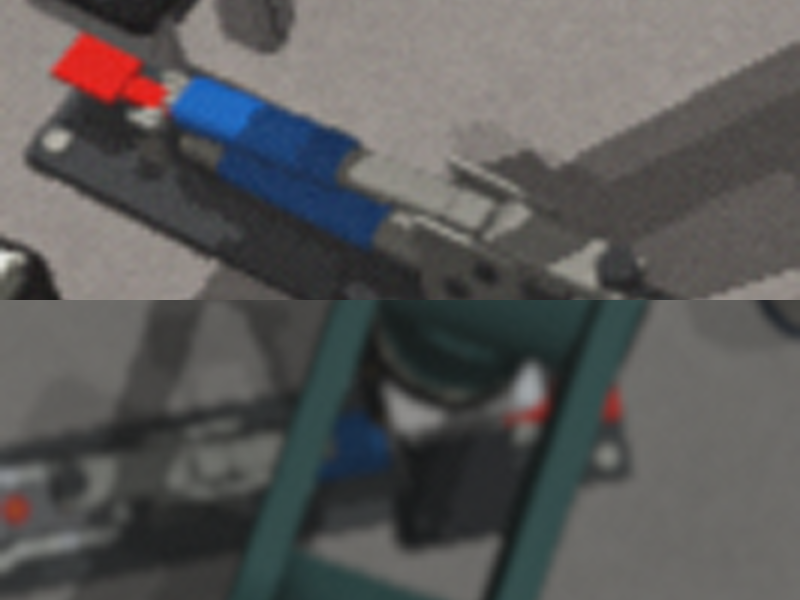

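The handle stays locked with the hand off: in the picture it is level, from (180,100) to (350,160). I'll check can and contactor clearances, then go over the paddle.

```bash
python3 - <<'E'
import pickle
from h import *
t=pickle.load(open("top0.pkl","rb"));s=pickle.load(open("scene0.pkl","rb"))
print("can top",toP(ray(t,[(469,187)],.15)),toP(ray(s,[(150,173)],.15)),"contactor",toP(ray(t,[(404,174)],.09)),"meter",toP(ray(t,[(480,260),(449,275)],.03)))
E
python3 -m crank '[{"tx":-3,"ty":0,"tz":0,"twist":0,"grip":0},{"tx":-4,"ty":0,"tz":0,"twist":0,"grip":0},{"tx":-3,"ty":0,"tz":0,"twist":0,"grip":0},{"tx":-1,"ty":0,"tz":0,"twist":0,"grip":0},{"tx":0,"ty":0,"tz":0,"twist":0,"grip":0},{"tx":0,"ty":0,"tz":0,"twist":0,"grip":0}]'; python3 w.py P -1 -224 60;  python3 look.py a 240 215 400 225
```

```text
can top [[  42.8 -361.   150. ]] [[  38.7 -352.7  150. ]] contactor [[ 132.9 -189.8   90. ]] meter [[-170.7 -376.6   30. ]
 [-198.1 -270.7   30. ]]
time: 26.42
tool_pos: [0.6332, -0.2555, 0.1525]
ee_rot: [3.142, -0.001, 1.78]
wrist_force: [-0.3, -0.3, -1.5]
width: 0.0003
t 26.425 p [ 0.6332 -0.2555  0.1525] rpy [ 3.1415e+00 -5.0000e-04  1.7799e+00] F [-0.32 -0.28 -1.53] w 0.0003 q [-0.47  0.4   1.11  0.    1.63 -0.68]
TCP in [P] mm [  -0.8 -222.9  152.5] yaw rel tgt deg 0.06
shift tool cm [-0.11 -0.02  9.25]
```

View pics/looka.png

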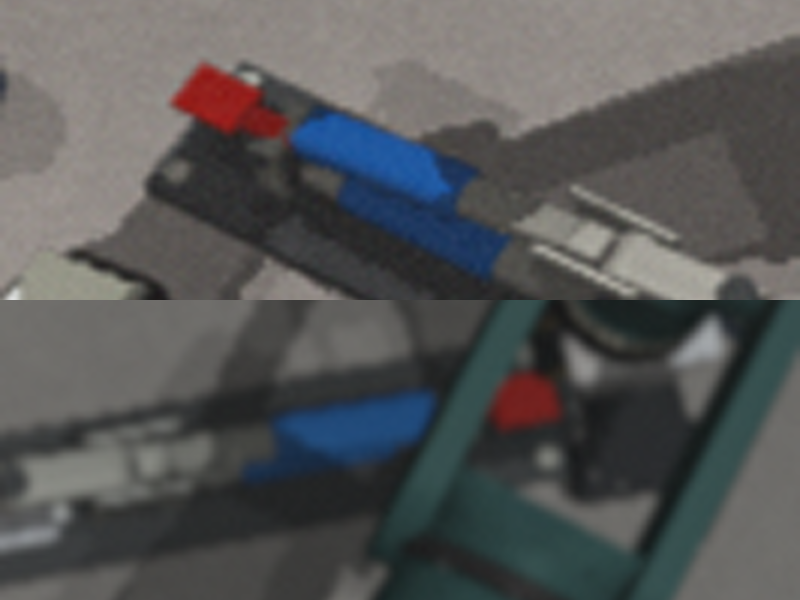

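```bash
python3 -m crank '[{"tx":0,"ty":0,"tz":3,"twist":0,"grip":0},{"tx":0,"ty":0,"tz":3.5,"twist":0,"grip":0},{"tx":0,"ty":0,"tz":1.7,"twist":0,"grip":0},{"tx":0,"ty":0,"tz":0,"twist":0,"grip":0},{"tx":0,"ty":0,"tz":0,"twist":0,"grip":0}]'; python3 w.py
```

```text
time: 27.15
tool_pos: [0.6342, -0.257, 0.0723]
ee_rot: [3.139, 0.002, 1.779]
wrist_force: [0.2, -0.1, -0.3]
width: 0.0004
t 27.15 p [ 0.6342 -0.257   0.0723] rpy [3.1393e+00 1.9000e-03 1.7790e+00] F [ 0.24 -0.14 -0.25] w 0.0004 q [-0.47  0.44  1.22 -0.    1.48 -0.68]
TCP in [P] mm [-2.000e-01 -2.246e+02  7.230e+01] yaw rel tgt deg 0.01
```

```bash
python3 -m crank '[{"tx":0,"ty":0,"tz":0.3,"twist":0,"grip":0},{"tx":0,"ty":0,"tz":0.3,"twist":0,"grip":0},{"tx":0,"ty":0,"tz":0.2,"twist":0,"grip":0},{"tx":0,"ty":0,"tz":0,"twist":0,"grip":0}]';python3 -m crank '[{"tx":0,"ty":0,"tz":0.2,"twist":0,"grip":0},{"tx":0,"ty":0,"tz":0.2,"twist":0,"grip":0},{"tx":0,"ty":0,"tz":0,"twist":0,"grip":0}]'; python3 w.py
```

```text
time: 27.65
tool_pos: [0.633, -0.2567, 0.0622]
ee_rot: [-3.141, -0.0, 1.779]
wrist_force: [0.1, 0.5, 0.0]
width: 0.0004
time: 28.02
tool_pos: [0.6331, -0.2567, 0.0581]
ee_rot: [-3.141, -0.0, 1.779]
wrist_force: [0.6, -0.0, -0.1]
width: 0.0003
t 28.025 p [ 0.6331 -0.2567  0.0581] rpy [-3.1412e+00 -2.0000e-04  1.7788e+00] F [ 0.61 -0.02 -0.05] w 0.0003 q [-0.47  0.45  1.24 -0.    1.45 -0.68]
TCP in [P] mm [  -1.2 -224.    58.1] yaw rel tgt deg -0.0
```

```bash
python3 -m crank '[{"tx":0,"ty":0,"tz":0.2,"twist":0,"grip":0},{"tx":0,"ty":0,"tz":0.2,"twist":0,"grip":0}]';python3 -m crank '[{"tx":0,"ty":0,"tz":0.2,"twist":0,"grip":0},{"tx":0,"ty":0,"tz":0.2,"twist":0,"grip":0}]'
```

```text
time: 28.28
tool_pos: [0.6335, -0.2572, 0.0552]
ee_rot: [3.141, 0.001, 1.779]
wrist_force: [-0.5, -1.2, 2.6]
width: 0.0004
time: 28.52
tool_pos: [0.6337, -0.2576, 0.0517]
ee_rot: [3.14, 0.002, 1.779]
wrist_force: [-0.4, -1.4, 3.5]
width: 0.0004
```

```bash
python3 -m crank '[{"tx":0,"ty":0,"tz":0.2,"twist":0,"grip":0},{"tx":0,"ty":0,"tz":0.2,"twist":0,"grip":0}]'; python3 w.py; python3 look.py b 240 215 400 225
```

```text
time: 28.78
tool_pos: [0.6336, -0.2575, 0.0467]
ee_rot: [3.141, 0.002, 1.778]
wrist_force: [-0.7, -2.8, 3.2]
width: 0.0007
t 28.775 p [ 0.6336 -0.2575  0.0467] rpy [3.1407e+00 1.8000e-03 1.7785e+00] F [-0.74 -2.77  3.16] w 0.0007 q [-0.47  0.46  1.25 -0.    1.43 -0.68]
TCP in [P] mm [  -0.9 -225.    46.7] yaw rel tgt deg -0.02
```

View pics/lookb.png

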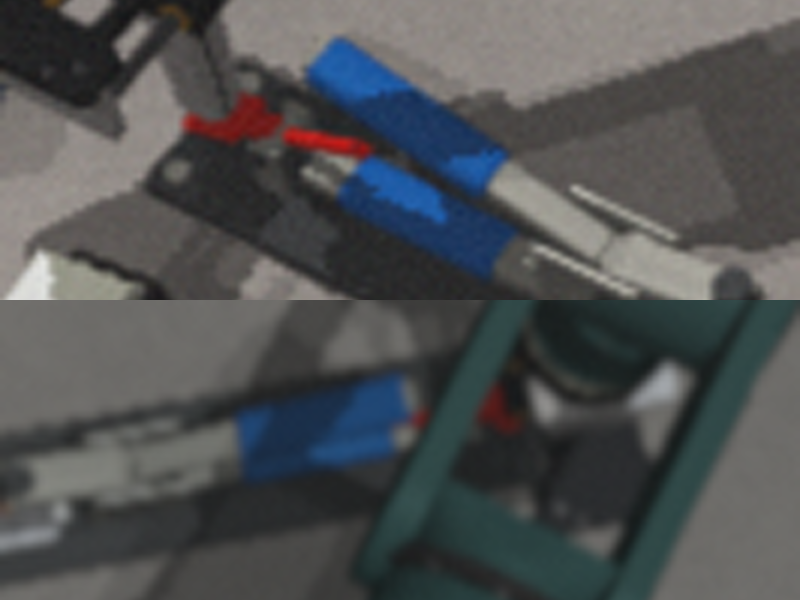

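The handle has kicked up; the blue handle is now open at (330,60). I'll lift straight off, back away and check.

```bash
python3 -m crank '[{"tx":0,"ty":0,"tz":-0.5,"twist":0,"grip":0},{"tx":0,"ty":0,"tz":-1.5,"twist":0,"grip":0},{"tx":0,"ty":0,"tz":-5,"twist":0,"grip":0},{"tx":0,"ty":0,"tz":-6,"twist":0,"grip":0},{"tx":0,"ty":0,"tz":-5,"twist":0,"grip":0},{"tx":0,"ty":-5,"tz":0,"twist":0,"grip":0},{"tx":0,"ty":-5,"tz":0,"twist":0,"grip":0},{"tx":0,"ty":-5,"tz":0,"twist":0,"grip":0},{"tx":0,"ty":-5,"tz":0,"twist":0,"grip":0},{"tx":0,"ty":0,"tz":0,"twist":0,"grip":0},{"tx":0,"ty":0,"tz":0,"twist":0,"grip":0}]'; python3 w.py; python3 - <<'E'
from bench import cams
import cv2,pickle
from h import *
o=[]
for n,c in(("scene",(275,245)),("top",(350,228))):
    p=cams.snapshot(n); pickle.dump(p,open(n+"c.pkl","wb")); cv2.imwrite(f"pics/{n}_c.png",p["frame"][:,:,::-1])
    im=p["frame"][c[1]-60:c[1]+60,c[0]-80:c[0]+80,::-1]; cv2.imwrite(f"pics/{n}c_crop.png",cv2.resize(im,None,fx=5,fy=5,interpolation=cv2.INTER_CUBIC))
E
```

```text
time: 30.25
tool_pos: [0.438, -0.2975, 0.227]
ee_rot: [3.14, -0.0, 1.779]
wrist_force: [0.0, -0.5, 0.5]
width: 0.0005
t 30.25 p [ 0.438  -0.2975  0.227 ] rpy [ 3.1403e+00 -2.0000e-04  1.7790e+00] F [ 0.04 -0.55  0.46] w 0.0005 q [-0.7   0.04  1.4   0.    1.7  -0.91]
TCP in [P] mm [-200.5 -223.7  227. ] yaw rel tgt deg 0.01
```

View pics/scenec_crop.png

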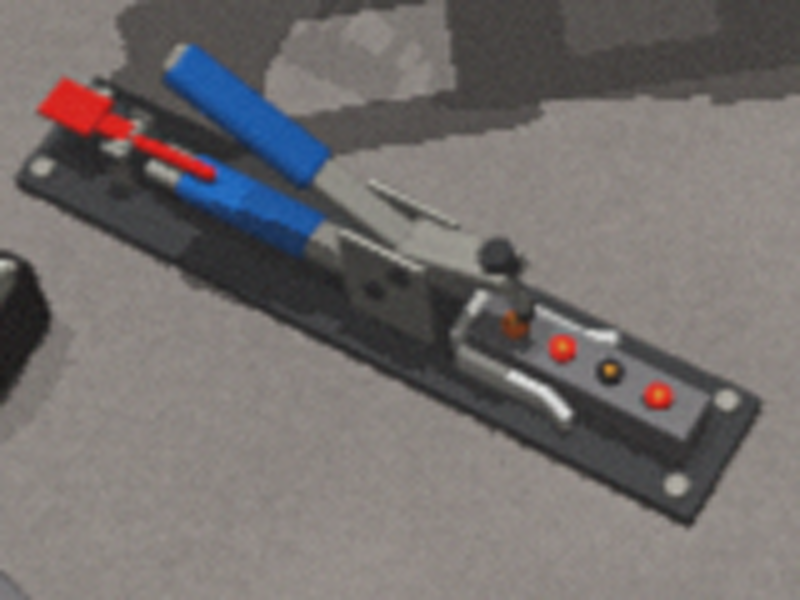

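View pics/top_c.png

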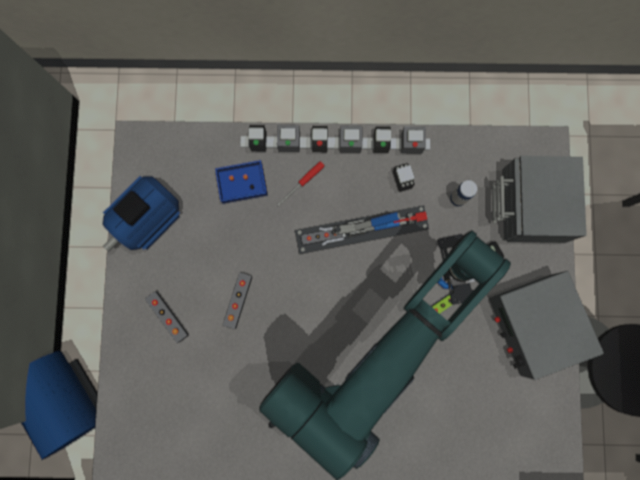

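The final pictures show the handle open (180,60), the paddle back at rest (70,100), and the carrier in its guides with its red socket at scene (307.4,254.4), unmoved from before. The bystanders are in place and the hand is clear. I'll hand in.

```bash
python3 -c "
from bench import ticket
print(ticket.close_job())"
```

```text
the job is handed in; nothing more can be done
None
```

I ran the whole sequence and handed the job in at about 30 s. I have no verdict back, and I could not fully check that the orange socket is pressed down.

- **Carrier:** I picked the 130 mm grey carrier, the smallest of the three. I slid it in until the stop was felt, with about 4–6 N at [P] y ≈ 122, and let go.
- **Closing:** I pressed the handle until it went over centre, then felt the hard stop at about 13 N. With the hand off it stayed locked for over half a second. On the way down the wrist read up to about 16 N, more than the 11 N given, because the finger dragged on the handle. I let the tool follow the handle, and the force dropped to about 7 N.
- **Releasing:** I pressed the red paddle down about 11 mm with 3–4 N. The handle sprang open, and I backed away.

**Last checks:** The handle is up and the paddle is back at rest. The carrier's red socket is at the same pixel as before closing, and everything else on the bench that was in view was undisturbed. The arm hid part of the clamp meter and the green carrier in the last top view, but it passed well above them and nothing was felt.

**Not fully checked:**
- **Socket depth:** the pad partly hides the socket, so I infer it is fully down from the lock and did not measure it.
- **Carrier position by camera:** the two cameras put the carrier's far end at y = 159 and 163.5 mm, against 162 expected. I relied on feeling the stop for the exact position.

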